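Build the cutter stack on a shaper spindle

ROBOT

A 6-joint arm with a two-finger parallel gripper is mounted at the origin on the work surface. World frame = base frame: x ahead of the robot, y to its left, z up, the work surface at z = 0. Lengths are in m, angles in rad, forces in N, time in s.
With the tool pointing down it reaches from about 0.375 to 0.9 m from the base axis. Payload 3.1 kg.
Tool frame: the origin (TCP) lies on the centre line of the jaws, within the pads' length; the fingertips stand 25 mm ahead of it and the grasp point (between the pads) lies 6 mm ahead of it; z points along the fingers, x is the direction in which the jaws open and shut, and the axes are right-handed (so a half turn about z gives the same grasp; the last joint's range is limited). The gripper opens to 85 mm and grips with 20 to 120 N. Pads are 22 mm wide; open, the fingers measure 114 mm over their backs; the gripper's body (76 mm by 85 mm) begins 54 mm behind the grasp point. The pads swing forward as they close: fully open they stand 13 mm farther back than shut.
Start: joints at [-1.329, 0.527, 1.433, -0, 1.181, -0.178], TCP at [0.255, -0.571, 0.256] pointing down, gripper open.
Joint ranges: [-3.08, 3.08], [-0.75, 2.2], [0.22, 2.44], [-1.43, 4.57], [0, 2.65], [-2.85, 2.85]. Speed limits (rad/s): [2.79, 2.79, 3.14, 3.14, 3.14, 3.14].

INTERFACE

Orientations are given as a unit quaternion [x, y, z, w].
In Python, from bench import * gives the robot as it stands.
- The arm moves only by the tool step_arm, never from a script. Its argument "rows" is a list of rows, each a list of 2 entries, a list of its own where there are three numbers: the shift along the tool's x, y, z in cm, then the turn about the tool's z in degrees. A call has 1 to 12 rows; each row is the pose to reach, as a shift and turn from the pose commanded when the call began, along the tool's axes at that moment; what a row does not reach only later rows make up. A row lasts 1/10 s, in which the tool goes at most 50 mm and 8.59 degrees, less where a joint would pass 70% of its speed; a pose out of reach is approached as far as the arm can. A call with a gripper value outside its range is refused whole. "fingers" is the opening, from 0 (shut) to 1 (fully open), set as the call begins (left out, the last holds). The fingers move at their own pace and stop on an object; "squeeze" is the grip in N (left out, the last holds). Time passes only in rows, so rows that repeat a pose let the fingers close. It gives the time, the measured TCP pose, the force and the opening at its end, in the units of the state.
- read_state(): the state, without advancing time (a new reading comes with each control period).
- capture(name): name is "scene" or "side" or "wrist"; returns (picture, depth): 400x640x3 uint8, red, green, blue; 400x640 float32, m along the optical axis (not along the pixel's ray), 0 where there is no reading.
- camera_info(name): a dict with "fx", "fy", "cx", "cy" (pixels), "world_from_camera" (4x4, takes a point from camera to world coordinates); the wrist camera has in their place "tool_from_camera" (4x4, takes a point from camera to tool coordinates, whose origin is the TCP and whose axes are the tool frame's). Camera axes: x right, y down, z forward; pixel columns grow to the right and rows downward; lengths in m; the calibration is good to about 2 mm. A picture is of the moment at which its call begins: read the wrist's pose just before it. camera_info takes no time and is no camera call.
- finish_job(): hands the job in, once; it reports no verdict.
Trained networks look in the newest picture that a camera, given by its name, has taken for a name from the list of things; names that differ only in an ending like _2 or _b are one class to them, and where a whole thing is asked for, a point or a joint stands for the part that bears it (a point fixed in the world has none). Each returns a list of dicts, best first, with "confidence" (0 to 1); they miss things now and then, are a little off and sometimes report something else, mostly with a low value. They report only what shows in the picture. A call takes as long as a camera call. They do not tell look-alikes from the thing itself.
- look_for(camera, thing): "location" ([column, row] in pixels, amid what is visible of it).
The state is a dict: "t": time; "q": joint angles; "joint_vel": joint speeds; "joint_efforts": joint torques, N m; "ee_pos": TCP position; "eef_rot": TCP orientation; "ft_force": force on the tool from outside, world axes, zero at the start; "torque": the same for the moment, N m; "opening": finger opening in m.
Only numpy, scipy, OpenCV 4.12 (cv2) and the standard library are available. Lean on these libraries where they do the work, as an engineer would, in place of code of your own. Each camera call takes 0.05 s, during which the arm holds its last target.

TASK

Set up the bench shaper for template work: slide the tall collar over the upright spindle and down onto its flange, then the two-wing cutter, then the ball-bearing rub collar, and last the thin collar, each same way up as it lies now and flat on the one below. Leave the three-wing cutter and the nut where they lie: I will put the nut on myself.

Things in the scene. Friction and masses are not known exactly. Their poses are not given: they have to be found in the camera images.
- tall_collar_center (a point): tall plain steel collar, like a short thick tube: 40 mm outside diameter, 22 mm high, bore 24 mm right through; lies flat on the mat; origin at its centre, half-way up; z is the bore axis, up. All small parts lie on a grey mat, 4 mm thick, on the bench.
- cutter_center (a point): two-wing cutter, dark steel: round hub of 44 mm diameter, 14 mm high, with two opposite wings along its own +x and -x, 14 mm wide, reaching 39 mm from the axis; grip the hub clear of the wings, across its own y (44 mm); bore 24 mm right through; lies flat on the mat; origin at its centre, half-way up; z is the bore axis, up
- bearing_center (a point): ball-bearing rub collar: bright outer ring, black seal, bright inner ring; 62 mm outside diameter, 12 mm high, bore 24 mm right through; lies flat on the mat; origin at its centre, half-way up; z is the bore axis, up
- thin_collar_center (a point): thin plain steel collar, a thick washer: 50 mm outside diameter, 10 mm high, bore 24 mm right through; lies flat on the mat; origin at its centre, half-way up; z is the bore axis, up
- spindle_seat (a point): upright steel spindle of the bench shaper (fixed grey plate 310 x 260 x 10 mm). Point: on its axis, on top of the fixed 44 mm flange, 15 mm above the bench; z up. Spindle 19 mm diameter for 53 mm above the flange, 4 mm cone, then a 12 mm threaded nose; tip 66 mm above the flange. Nothing else stands within 100 mm of it; beyond, fence, pin and switch box are at most 70 mm above the bench.
- spare_cutter_center (a point): spare cutter with three wings, not used: 44 mm hub, wings to 39 mm radius, 22 mm high; loose on the mat, leave it; origin at its centre
- nut_center (a point): hexagonal spindle nut with a 44 mm round flange, 14 mm high, loose on the mat, leave it; origin at its centre
Things that resemble listed ones, but are neither listed nor needed, are in the scene too. Leave any orange look-alike of the part that bears cutter_center alone.

How it is judged:
By the outcome, as a careful person would: the job done as asked, in the order asked, and still so for the second after the job is handed in, with the robot touching nothing.
It also fails if it takes over 138 s, if anything falls off the work surface, if the arm or the gripper's body presses on something with over 40 N, if the wrist force passes 120 N, or if a joint passes its speed limit or range.

## Working session

There is one attempt and no reset: what is moved stays moved. The work goes in short steps, Python scripts to look and compute and a tool call to move; the robot and the scene stay as the last step left them, time stands still between calls to the robot, and variables do not carry over. Pictures are saved under pics/ and viewed, and the job is handed in when it is done.

Besides the shell and the picture viewer there is one more tool, called after "Call:" by a JSON object that holds its "fn" and its "kwargs", one argument or row to a line. step_arm: Moves the arm, as the interface text tells. Its arguments: {"type":"object","properties":{"rows":{"type":"array","items":{"type":"array"}},"fingers":{"type":"number"},"squeeze":{"type":"number"}},"required":["rows"]}

```bash
ls; mkdir -p pics
python3 - <<'E'
from bench import *
import cv2,numpy as np
s=read_state();print({k:np.round(v,3) for k,v in s.items()})
for n in ["scene","side","wrist"]:
    p,d=capture(n);cv2.imwrite(f"pics/{n}0.png",p[:,:,::-1]);np.save(f"pics/{n}0.npy",d)
    print(n,camera_info(n))
    for t in ["tall_collar_center","cutter_center","bearing_center","thin_collar_center","spindle_seat","spare_cutter_center","nut_center"]:
        print(t,[(np.round(r['location']),round(r['confidence'],2)) for r in look_for(n,t)])
E
```

```text
pics
{'t': np.float64(0.0), 'q': array([-1.33 ,  0.528,  1.434, -0.   ,  1.181, -0.179]), 'joint_vel': array([-0.001,  0.001,  0.001, -0.001, -0.001, -0.001]), 'joint_efforts': array([ 2.0000e-03, -4.4234e+01, -1.7802e+01, -0.0000e+00,  9.0000e-03,
        0.0000e+00]), 'ee_pos': array([ 0.255, -0.57 ,  0.255]), 'eef_rot': array([ 0.839, -0.544, -0.001, -0.001]), 'ft_force': array([-0.146, -0.072,  0.338]), 'torque': array([0.001, 0.006, 0.027]), 'opening': np.float64(0.086)}
scene {'fx': 445.7696874395885, 'fy': 445.7696874395885, 'cx': 323.313196497687, 'cy': 202.71071343270324, 'world_from_camera': array([[-0.09779222,  0.82664893, -0.55415542,  1.07166947],
       [ 0.99510947,  0.08901085, -0.04282777, -0.02363737],
       [ 0.01392232, -0.55563352, -0.83131075,  1.04263971],
       [ 0.        ,  0.        ,  0.        ,  1.        ]])}
tall_collar_center [(array([218., 245.]), 0.77)]
cutter_center [(array([269., 162.]), 0.77), (array([276., 212.]), 0.61), (array([180., 184.]), 0.57)]
bearing_center [(array([321., 211.]), 0.85)]
thin_collar_center [(array([312., 253.]), 0.56), 
[... 787 characters left out ...]
81)]
spare_cutter_center []
nut_center []
wrist {'fx': 357.61212595431294, 'fy': 357.61212595431294, 'cx': 315.79977667529204, 'cy': 196.15435513116364, 'tool_from_camera': array([[ 9.99999655e-01,  7.14416365e-04, -4.23586132e-04,
        -3.05828477e-04],
       [-5.38332410e-04,  9.45900837e-01,  3.24455414e-01,
        -8.23788464e-02],
       [ 6.32466735e-04, -3.24455074e-01,  9.45900896e-01,
        -1.17649729e-01],
       [ 0.00000000e+00,  0.00000000e+00,  0.00000000e+00,
         1.00000000e+00]])}
tall_collar_center []
cutter_center [(array([16., 45.]), 0.86), (array([282.,  26.]), 0.86)]
bearing_center []
thin_collar_center []
spindle_seat []
spare_cutter_center []
nut_center []
```

View pics/scene0.png

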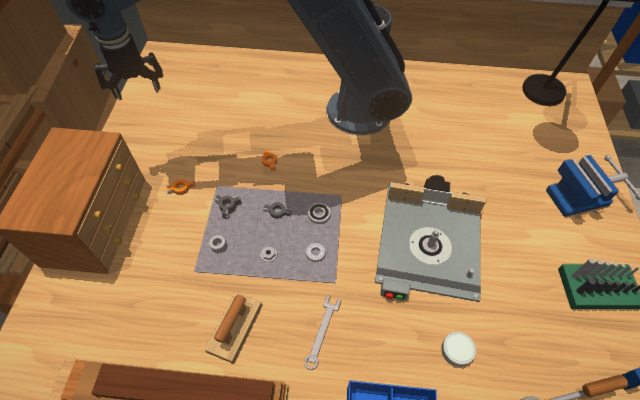

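View pics/side0.png

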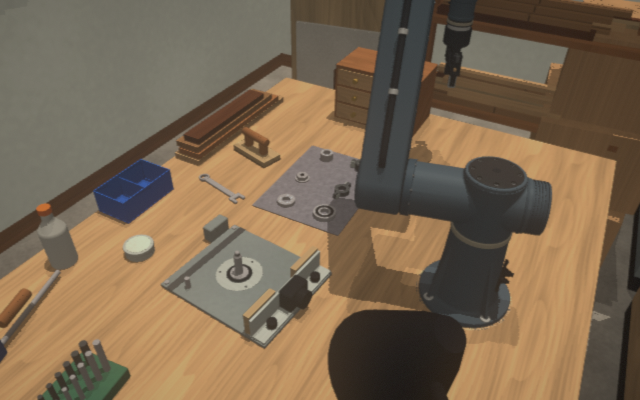

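View pics/wrist0.png

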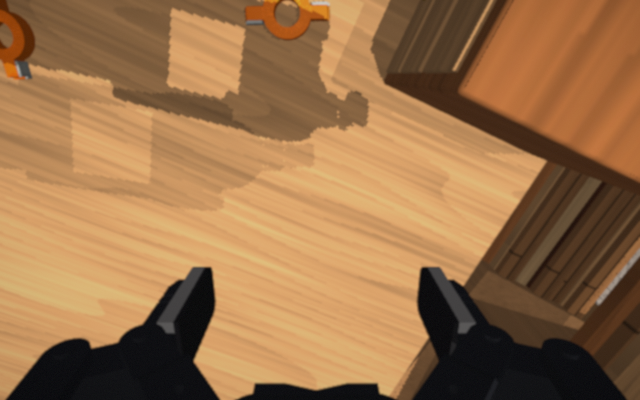

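```bash
cat > h.py <<'E'
import numpy as np,cv2
from bench import *
from scipy.spatial.transform import Rotation as R
def ray(cam,uv,T=None):
    i=camera_info(cam)
    d=np.array([(uv[0]-i['cx'])/i['fx'],(uv[1]-i['cy'])/i['fy'],1.])
    if T is None: T=i['world_from_camera']
    return T[:3,3],T[:3,:3]@d
def plane(cam,uv,z,T=None):
    o,d=ray(cam,uv,T); return o+d*(z-o[2])/d[2]
def wristT(s):
    T=np.eye(4);T[:3,:3]=R.from_quat(s['eef_rot']).as_matrix();T[:3,3]=s['ee_pos']
    return T@camera_info('wrist')['tool_from_camera']
def rel(s,p,name=''):
    Rm=R.from_quat(s['eef_rot']).as_matrix()
    return np.round(100*Rm.T@(np.array(p)-s['ee_pos']),2)
def snap(cam,fn,crop=None,sc=1):
    s=read_state();p,d=capture(cam)
    im=p[:,:,::-1].copy(); np.save('pics/last_%s.npy'%cam,d); cv2.imwrite('pics/last_%s.png'%cam,im)
    if crop: im=im[crop[1]:crop[3],crop[0]:crop[2]]
    cv2.imwrite('pics/'+fn,cv2.resize(im,None,fx=sc,fy=sc,interpolation=cv2.INTER_CUBIC))
    return s,p,d
E
python3 - <<'E'
from h import *
for n,uv,z in [("tall",(218,242),.026),("cutter",(277,211),.018),("bearing",(319,212),.016),("thin",(315,252),.014),("spare",(229,203),.026),("nut",(268,254),.018),("seat",(431,246),.015),("tip",(432,235),.081),("or1",(269,160),.01),("or2",(180,187),.01)]:
    p=plane('scene',uv,z);print(n,np.round(p,3),np.hypot(*p[:2]).round(3))
im=cv2.imread('pics/scene0.png')
cv2.imwrite('pics/sc_a.png',cv2.resize(im[180:290,190:350],None,fx=5,fy=5,interpolation=cv2.INTER_CUBIC))
cv2.imwrite('pics/sc_b.png',cv2.resize(im[170:310,370:500],None,fx=4,fy=4,interpolation=cv2.INTER_CUBIC))
s=read_state();print(R.from_quat(s['eef_rot']).as_matrix().round(3))
E
```

```text
tall [ 0.544 -0.334  0.026] 0.639
cutter [ 0.429 -0.199  0.018] 0.473
bearing [ 0.419 -0.085  0.016] 0.428
thin [ 0.541 -0.083  0.014] 0.547
spare [ 0.423 -0.332  0.026] 0.537
nut [ 0.561 -0.202  0.018] 0.596
seat [0.492 0.217 0.015] 0.538
tip [0.498 0.205 0.081] 0.538
or1 [ 0.249 -0.252  0.01 ] 0.354
or2 [ 0.373 -0.487  0.01 ] 0.613
[[ 0.408 -0.913 -0.   ]
 [-0.913 -0.408 -0.   ]
 [-0.     0.    -1.   ]]
```

View pics/sc_a.png

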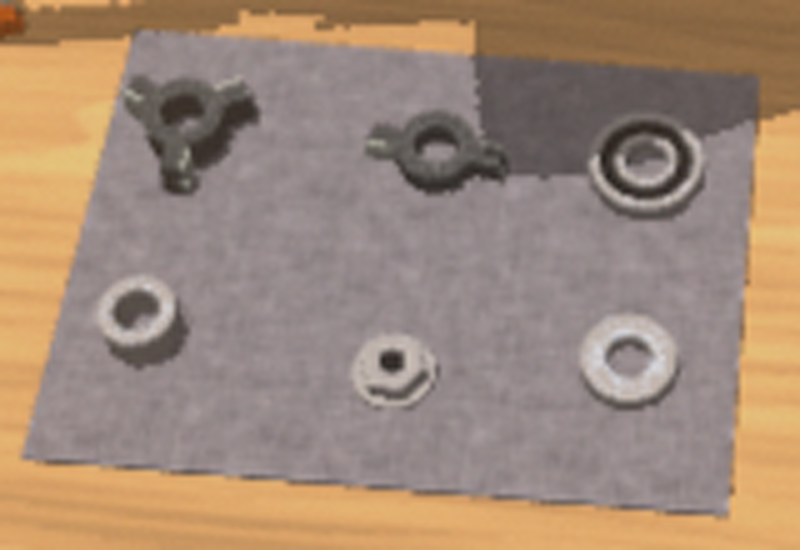

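View pics/sc_b.png

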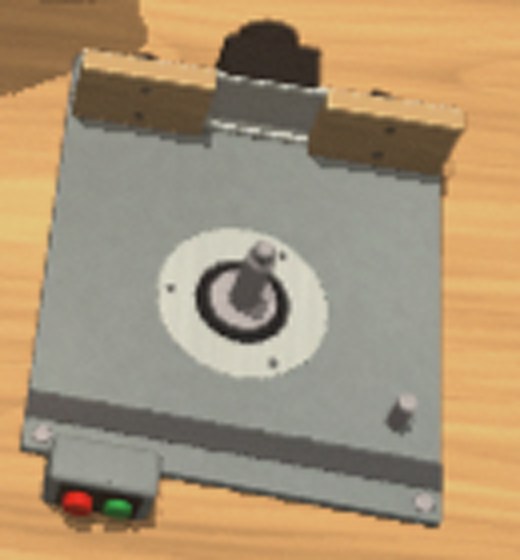

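Call:
{"fn": "step_arm", "kwargs": {
  "rows": [
    [[-9.8,-36.1,5.5],-66],
    [[-9.8,-36.1,5.5],-66],
    [[-9.8,-36.1,5.5],-66],
    [[-9.8,-36.1,5.5],-66],
    [[-9.8,-36.1,5.5],-66],
    [[-9.8,-36.1,5.5],-66],
    [[-9.8,-36.1,5.5],-66],
    [[-9.8,-36.1,5.5],-66],
    [[-9.8,-36.1,5.5],-66],
    [[-9.8,-36.1,5.5],-66],
    [[-9.8,-36.1,5.5],-66],
    [[-9.8,-36.1,5.5],-66]
  ]
}}

```text
t: 2.4
ee_pos: [0.5436, -0.3353, 0.2016]
eef_rot: [1.0, -0.001, 0.0, 0.0]
ft_force: [0.1, -0.7, 0.7]
opening: 0.0851
```

Run:
```python
from h import *
s,p,d=snap('wrist','w1.png')
print(s['t'],s['ee_pos'].round(4),R.from_quat(s['eef_rot']).as_matrix().round(3).tolist(),s['joint_vel'].round(2))
T=wristT(s)
for t,z in [("tall_collar_center",.026),("cutter_center",.018),("nut_center",.018)]:
    for r in look_for('wrist',t): print(t,np.round(r['location'],1),round(r['confidence'],2),plane('wrist',r['location'],z,T).round(4))
```

```text
2.4 [ 0.5436 -0.3353  0.2016] [[1.0, -0.002, 0.0], [-0.002, -1.0, -0.0], [0.0, 0.0, -1.0]] [-0. -0. -0.  0.  0. -0.]
tall_collar_center [313.9 188. ] 0.83 [ 0.5406 -0.345   0.026 ]
cutter_center [135.1 304.7] 0.98 [ 0.3625 -0.469   0.018 ]
cutter_center [156.5  27.3] 0.96 [ 0.4203 -0.2182  0.018 ]
nut_center [327.6  14.3] 0.97 [ 0.5513 -0.2094  0.018 ]
```

View pics/w1.png

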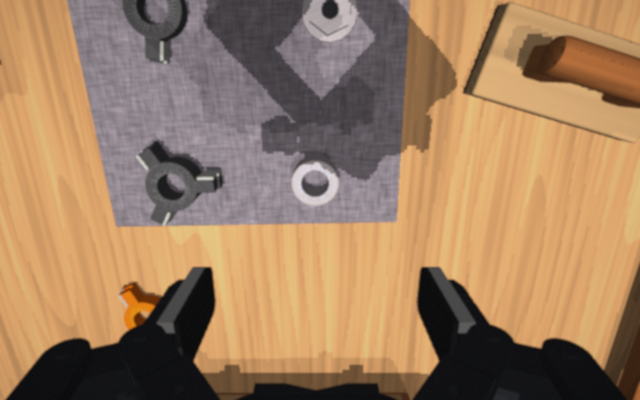

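```bash
cat >> h.py <<'E'
def cloud(d,T):
    i=camera_info('wrist');v,u=np.mgrid[:400,:640]
    P=np.stack([(u-i['cx'])/i['fx']*d,(v-i['cy'])/i['fy']*d,d],-1)
    W=P@T[:3,:3].T+T[:3,3]; W[d<=0]=np.nan; return W
def topfit(W,xy,zlo,rad,zhi=None):
    m=(np.hypot(W[...,0]-xy[0],W[...,1]-xy[1])<rad)&(W[...,2]>zlo)
    if zhi: m&=W[...,2]<zhi
    m=m.astype(np.uint8); n,l,st,c=cv2.connectedComponentsWithStats(m)
    k=1+np.argmax(st[1:,4]); mm=(l==k).astype(np.uint8)
    z=np.nanmedian(W[...,2][mm>0])
    cs,_=cv2.findContours(mm,cv2.RETR_CCOMP,cv2.CHAIN_APPROX_NONE)
    return mm,z,sorted(cs,key=cv2.contourArea,reverse=True)[:2]
def circ(cs,z,T):
    out=[]
    for c in cs:
        P=np.array([plane('wrist',q,z,T)[:2] for q in c[:,0,:]])
        A=np.c_[2*P,np.ones(len(P))];s=np.linalg.lstsq(A,(P**2).sum(1),rcond=None)[0]
        r=np.sqrt(s[2]+s[0]**2+s[1]**2); out.append((s[:2].round(4),r.round(4),np.std(np.hypot(*(P-s[:2]).T)).round(4)))
    return out
E
python3 - <<'E'
from h import *
s=read_state();T=wristT(s);d=np.load('pics/last_wrist.npy')
W=cloud(d,T);xy=plane('wrist',(315,184),.026,T)[:2];print(xy)
near=np.hypot(W[...,0]-xy[0],W[...,1]-xy[1])<.03
print(np.histogram(W[...,2][near],bins=np.arange(-.01,.04,.002)))
for zl in (.018,.022):
    m,z,cs=topfit(W,xy,zl,.04);print(z,circ(cs,.026,T))
im=cv2.imread('pics/last_wrist.png');h=cv2.cvtColor(im,cv2.COLOR_BGR2HSV)
m=((h[...,1]<40)&(h[...,2]>150)).astype(np.uint8)
roi=np.zeros_like(m);roi[140:230,270:360]=1;m&=roi
cs,_=cv2.findContours(m,cv2.RETR_CCOMP,cv2.CHAIN_APPROX_NONE);cs=sorted(cs,key=cv2.contourArea,reverse=True)[:2];print(circ(cs,.026,T))
E
```

```text
[ 0.54190917 -0.34089179]
(array([  0,   0,   0,   0,   0,   5, 831, 951,  46,  33,  42,  39,  36,
        46,  42,  40,  46, 562, 525,   1,   0,   0,   0,   0]), array([-0.01 , -0.008, -0.006, -0.004, -0.002,  0.   ,  0.002,  0.004,
        0.006,  0.008,  0.01 ,  0.012,  0.014,  0.016,  0.018,  0.02 ,
        0.022,  0.024,  0.026,  0.028,  0.03 ,  0.032,  0.034,  0.036,
        0.038]))
0.2520696377064039 [(array([ 0.5422, -0.5939]), np.float64(0.0546), np.float64(0.0213)), (array([ 0.5835, -0.5783]), np.float64(0.0012), np.float64(0.0002))]
0.2520696377064039 [(array([ 0.5422, -0.5939]), np.float64(0.0546), np.float64(0.0213)), (array([ 0.5835, -0.5783]), np.float64(0.0012), np.float64(0.0002))]
[(array([ 0.5416, -0.3447]), np.float64(0.0323), np.float64(0.0074)), (array([ 0.5418, -0.3421]), np.float64(0.0106), np.float64(0.0026))]
```

Run:
```python
from h import *
s=read_state();T=wristT(s);d=np.load('pics/last_wrist.npy')
W=cloud(d,T);xy=(.542,-.341)
for zl in (.018,.022,.024):
    m,z,cs=topfit(W,xy,zl,.04,.035);print(z,circ(cs,.026,T))
# nose position of spindle: move info
print(rel(s,[.495,.212,.2016]))
# finger tips depth in tool frame
Wt=(W-s['ee_pos'])@R.from_quat(s['eef_rot']).as_matrix()
f=(W[...,2]>.15)&(np.abs(Wt[...,0])<.06)
print(np.nanpercentile(Wt[...,2][f],[90,99,99.9]), )
```

```text
0.025864125737180138 [(array([ 0.5414, -0.3397]), np.float64(0.0201), np.float64(0.0005)), (array([ 0.5414, -0.3391]), np.float64(0.0115), np.float64(0.0005))]
0.025926412814238464 [(array([ 0.5414, -0.34  ]), np.float64(0.0199), np.float64(0.0003)), (array([ 0.5415, -0.3398]), np.float64(0.0119), np.float64(0.0003))]
0.025954080827338244 [(array([ 0.5414, -0.3403]), np.float64(0.0197), np.float64(0.0003)), (array([ 0.5414, -0.3401]), np.float64(0.0121), np.float64(0.0003))]
[-4.930e+00 -5.469e+01 -2.000e-02]
[-0.00460807  0.00827638  0.0112233 ]
```

Call:
{"fn": "step_arm", "kwargs": {
  "rows": [
    [[-4.7,-54.7,0],0],
    [[-4.7,-54.7,0],0],
    [[-4.7,-54.7,0],0],
    [[-4.7,-54.7,0],0],
    [[-4.7,-54.7,0],0],
    [[-4.7,-54.7,0],0],
    [[-4.7,-54.7,0],0],
    [[-4.7,-54.7,0],0],
    [[-4.7,-54.7,0],0],
    [[-4.7,-54.7,0],0],
    [[-4.7,-54.7,0],0],
    [[-4.7,-54.7,0],0]
  ]
}}

```text
t: 3.8
ee_pos: [0.496, 0.218, 0.2017]
eef_rot: [1.0, 0.004, 0.001, -0.001]
ft_force: [-0.4, -1.5, 0.7]
opening: 0.0852
```

Call:
{"fn": "step_arm", "kwargs": {
  "rows": [
    [[0,0,0],0],
    [[0,0,0],0],
    [[0,0,0],0]
  ]
}}

```text
t: 4.1
ee_pos: [0.4974, 0.2113, 0.2013]
eef_rot: [1.0, -0.001, -0.0, 0.0]
ft_force: [0.7, 0.2, -0.4]
opening: 0.0853
```

Run:
```python
from h import *
s,p,d=snap('wrist','w2.png');T=wristT(s);W=cloud(d,T)
print(s['t'],s['ee_pos'].round(4),R.from_quat(s['eef_rot']).as_matrix().round(3).tolist(),s['joint_vel'].round(2))
for r in look_for('wrist','spindle_seat'): print(r, plane('wrist',r['location'],.015,T))
m=(W[...,2]>.055)&(W[...,2]<.1)&(np.hypot(W[...,0]-.495,W[...,1]-.212)<.08)
P=W[m];print(len(P),P.mean(0),P.max(0))
for zl,zh in ((.077,.085),(.05,.068),(.03,.05),(.02,.03)):
    m=(W[...,2]>zl)&(W[...,2]<zh)&(np.hypot(W[...,0]-.495,W[...,1]-.212)<.04);P=W[m]
    print(zl,len(P),P.mean(0).round(4),np.median(P,0).round(4),P.min(0).round(4),P.max(0).round(4))
m=(W[...,2]>.0125)&(W[...,2]<.018)&(np.hypot(W[...,0]-.495,W[...,1]-.212)<.035);P=W[m]
print(P.mean(0),P.min(0),P.max(0))
```

```text
4.1 [0.4974 0.2113 0.2013] [[1.0, -0.002, -0.0], [-0.002, -1.0, -0.0], [-0.0, 0.0, -1.0]] [-0.  0.  0.  0. -0.  0.]
{'location': [264.1, 148.5], 'confidence': 0.57} [0.45161985 0.23388035 0.015     ]
606 [0.48478796 0.21598535 0.07273363] [0.49324719 0.22239848 0.08256273]
0.077 242 [0.4844 0.2135 0.0802] [0.4843 0.2136 0.0804] [0.4783 0.2062 0.0773] [0.4905 0.2198 0.0826]
0.05 170 [0.4851 0.2198 0.0607] [0.4856 0.2207 0.0613] [0.4755 0.2057 0.0504] [0.4932 0.2224 0.068 ]
0.03 136 [0.4852 0.2203 0.0406] [0.4854 0.2211 0.0406] [0.4756 0.2126 0.0301] [0.4937 0.2226 0.0498]
0.02 63 [0.4852 0.2201 0.0252] [0.4854 0.2208 0.0256] [0.4757 0.2137 0.0206] [0.4937 0.2223 0.0298]
[0.48535969 0.21794262 0.01501289] [0.46281657 0.18119351 0.01250336] [0.52559198 0.24420303 0.01798415]
```

View pics/w2.png

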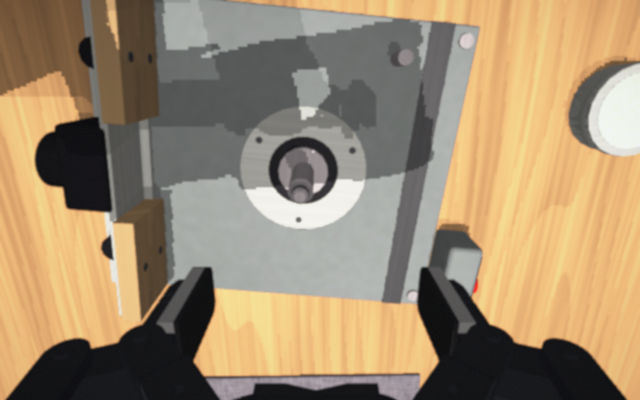

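Run:
```python
from h import *
from scipy.optimize import least_squares
s=read_state();T=wristT(s);d=np.load('pics/last_wrist.npy');W=cloud(d,T)
for zl,zh,r in ((.025,.064,.0095),(.071,.078,.006)):
    m=(W[...,2]>zl)&(W[...,2]<zh)&(np.hypot(W[...,0]-.4845,W[...,1]-.213)<.02);P=W[m][:,:2]
    f=least_squares(lambda c:np.hypot(*(P-c).T)-r,[.4845,.213],loss='soft_l1',f_scale=.0005);print(f.x.round(4),np.abs(f.fun).mean(),len(P))
m=(W[...,2]>.079)&(W[...,2]<.085)&(np.hypot(W[...,0]-.4845,W[...,1]-.213)<.02)
print(m.sum(),W[m].mean(0), circ(cv2.findContours(m.astype(np.uint8),0,1)[0],.081,T))
m=(W[...,2]>.0138)&(W[...,2]<.018)&(np.hypot(W[...,0]-.4845,W[...,1]-.213)<.035)
cs=sorted(cv2.findContours(m.astype(np.uint8),0,1)[0],key=cv2.contourArea)[-1:]
print(m.sum(),circ(cs,.015,T))
print(rel(s,[.5414,-.340,.2]))
```

```text
[0.4843 0.2128] 0.00012210340328104466 278
[0.4844 0.2132] 0.0004227877222620372 91
202 [0.4843783  0.21343312 0.08056532] [(array([0.4844, 0.2136]), np.float64(0.0055), np.float64(0.0004))]
1124 [(array([0.4843, 0.2138]), np.float64(0.0184), np.float64(0.005))]
[ 4.5  55.13  0.14]
```

Run:
```python
from h import *
i=camera_info('scene');T=i['world_from_camera'];d=np.load('pics/scene0.npy')
v,u=np.mgrid[:400,:640];P=np.stack([(u-i['cx'])/i['fx']*d,(v-i['cy'])/i['fy']*d,d],-1);W=P@T[:3,:3].T+T[:3,3]
for n,c,zl,zh in (("nose",(.485,.213),.055,.09),("cyl",(.485,.213),.025,.064),("tall",(.541,-.34),.02,.035),("cutter",(.429,-.2),.012,.03),("bearing",(.419,-.085),.012,.03),("thin",(.541,-.083),.01,.03)):
    m=(W[...,2]>zl)&(W[...,2]<zh)&(np.hypot(W[...,0]-c[0],W[...,1]-c[1])<.045);Q=W[m]
    print(n,m.sum(),Q.mean(0).round(4),Q.min(0).round(4),Q.max(0).round(4))
```

```text
nose 66 [0.4898 0.2141 0.0702] [0.4784 0.206  0.0559] [0.4972 0.2234 0.0829]
cyl 62 [0.4928 0.2128 0.0444] [0.4829 0.206  0.0251] [0.4972 0.2238 0.0633]
tall 137 [ 0.5442 -0.3368  0.0248] [ 0.5221 -0.3576  0.02  ] [ 0.5638 -0.3173  0.0292]
cutter 205 [ 0.422  -0.2011  0.0174] [ 0.3983 -0.2389  0.0122] [ 0.4443 -0.1646  0.023 ]
bearing 297 [ 0.418  -0.0855  0.0155] [ 0.3842 -0.1162  0.0121] [ 0.4503 -0.0549  0.022 ]
thin 215 [ 0.5384 -0.0825  0.0138] [ 0.5116 -0.1073  0.01  ] [ 0.5639 -0.0572  0.0202]
```

Call:
{"fn": "step_arm", "kwargs": {
  "rows": [
    [[4.5,55.1,0],0],
    [[4.5,55.1,0],0],
    [[4.5,55.1,0],0],
    [[4.5,55.1,0],0],
    [[4.5,55.1,0],0],
    [[4.5,55.1,0],0],
    [[4.5,55.1,0],0],
    [[4.5,55.1,0],0],
    [[4.5,55.1,0],0],
    [[4.5,55.1,0],0],
    [[4.5,55.1,0],0],
    [[4.5,55.1,6],0]
  ]
}}

```text
t: 5.4
ee_pos: [0.547, -0.3505, 0.158]
eef_rot: [1.0, -0.003, 0.009, 0.009]
ft_force: [0.7, -0.2, -0.3]
opening: 0.0856
```

Call:
{"fn": "step_arm", "kwargs": {
  "rows": [
    [[0,0,4],0],
    [[0,0,6],0],
    [[0,0,6],0],
    [[0,0,6],0],
    [[0,0,6],0]
  ]
}}

```text
t: 5.9
ee_pos: [0.5432, -0.3388, 0.0932]
eef_rot: [1.0, 0.0, 0.001, 0.001]
ft_force: [0.6, 0.2, 0.4]
opening: 0.0853
```

Run:
```python
from h import *
s=read_state();print(s['t'],s['ee_pos'].round(4),s['opening'],rel(s,[.5414,-.340,.030]),R.from_quat(s['eef_rot']).as_euler('xyz',degrees=True).round(2))
```

```text
5.9 [ 0.5432 -0.3388  0.0932] 0.08531151764018288 [-0.2   0.11  6.32] [ 1.7987e+02 -1.5000e-01  2.0000e-02]
```

Call:
{"fn": "step_arm", "kwargs": {
  "rows": [
    [[-0.2,0.1,3],0],
    [[-0.2,0.1,5.5],0],
    [[-0.2,0.1,6.3],0],
    [[-0.2,0.1,6.3],0],
    [[-0.2,0.1,6.3],0],
    [[-0.2,0.1,6.3],0]
  ]
}}

```text
t: 6.5
ee_pos: [0.5415, -0.3394, 0.0301]
eef_rot: [1.0, 0.001, 0.001, 0.001]
ft_force: [0.2, -0.2, 0.4]
opening: 0.0855
```

Call:
{"fn": "step_arm", "kwargs": {
  "rows": [
    [[0,0,0],0],
    [[0,0,0],0],
    [[0,0,0],0],
    [[0,0,0],0],
    [[0,0,0],0],
    [[0,0,0],0],
    [[0,0,0],0],
    [[0,0,0],0],
    [[0,0,0],0],
    [[0,0,0],0]
  ],
  "fingers": 0,
  "squeeze": 40
}}

```text
t: 7.5
ee_pos: [0.5408, -0.3388, 0.0291]
eef_rot: [1.0, 0.0, 0.0, 0.0]
ft_force: [-0.7, 1.1, 6.0]
opening: 0.0394
```

Run:
```python
from h import *
s,p,d=snap('wrist','w3.png');print(s['t'],s['ee_pos'].round(4),s['opening'],s['ft_force'].round(1))
```

```text
7.5 [ 0.5408 -0.3388  0.0291] 0.03941302006058998 [-0.7  1.1  6. ]
```

View pics/w3.png

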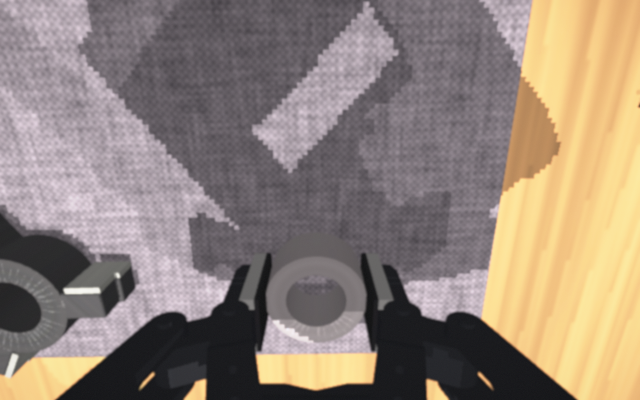

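Call:
{"fn": "step_arm", "kwargs": {
  "rows": [
    [[0,0,-4],0],
    [[0,0,-8],0],
    [[0,0,-12],0],
    [[0,0,-12],0],
    [[0,0,-12],0],
    [[0,0,-12],0]
  ]
}}

```text
t: 8.15
ee_pos: [0.5392, -0.3376, 0.1465]
eef_rot: [1.0, 0.0, -0.002, -0.001]
ft_force: [0.3, 0.6, -1.2]
opening: 0.0395
```

```bash
cat >> h.py <<'E'
def held(d,s,y0=0.0,rad=.05,name=''):
    # top plane circle fit in tool frame
    T=camera_info('wrist')['tool_from_camera'];i=camera_info('wrist');v,u=np.mgrid[:400,:640]
    P=np.stack([(u-i['cx'])/i['fx']*d,(v-i['cy'])/i['fy']*d,d],-1)@T[:3,:3].T+T[:3,3]
    return P
E
python3 - <<'E'
from h import *
s,p,d=snap('wrist','w4.png');print(s['t'],s['ee_pos'].round(4),s['opening'],s['ft_force'].round(1))
P=held(d,s)
m=(d>0)&(np.abs(P[...,0])<.019)&(P[...,1]>-.03)&(P[...,1]<.03)&(P[...,2]>-.01)&(P[...,2]<.06)
print(np.histogram(P[m][:,2],bins=np.arange(-.01,.06,.002)))
q=P[m];z0=np.median(q[q[:,2]<np.percentile(q[:,2],60)][:,2]);print(z0)
E
```

```text
8.15 [ 0.5392 -0.3376  0.1465] 0.03952393098580206 [ 0.3  0.6 -1.2]
(array([  50,   60,   56,   45,   43,  128, 4106,  656,  424,  404,  384,
        381,  337,  358,  301,  323,  253,  161,    2,    0,    0,    0,
          0,    0,    0,    0,    0,    0,    0,    0,    0,    0,    0,
          0]), array([-0.01 , -0.008, -0.006, -0.004, -0.002,  0.   ,  0.002,  0.004,
        0.006,  0.008,  0.01 ,  0.012,  0.014,  0.016,  0.018,  0.02 ,
        0.022,  0.024,  0.026,  0.028,  0.03 ,  0.032,  0.034,  0.036,
        0.038,  0.04 ,  0.042,  0.044,  0.046,  0.048,  0.05 ,  0.052,
        0.054,  0.056,  0.058]))
0.003157437458742432
```

View pics/w4.png

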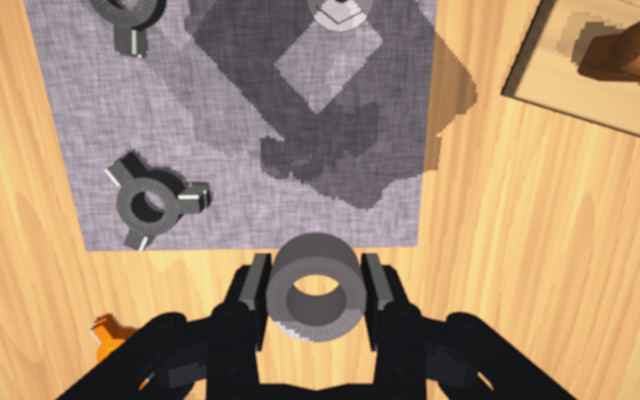

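```bash
cat >> h.py <<'E'
def heldfit(d,s,r,rb=.012,zw=.0012,zmax=.02):
    P=held(d,s)
    m=(d>0)&(np.abs(P[...,0])<r)&(np.abs(P[...,1])<r+.01)&(P[...,2]>-.012)&(P[...,2]<zmax)
    hh,e=np.histogram(P[m][:,2],bins=np.arange(-.012,zmax,.001));z0=e[np.argmax(hh)]+.0005
    z0=np.median(P[m][:,2][abs(P[m][:,2]-z0)<.0015])
    mm=(m&(abs(P[...,2]-z0)<zw)).astype(np.uint8)
    n,l,st,c=cv2.connectedComponentsWithStats(mm);mm=(l==1+np.argmax(st[1:,4])).astype(np.uint8)
    cs,_=cv2.findContours(mm,cv2.RETR_CCOMP,cv2.CHAIN_APPROX_NONE)
    T=camera_info('wrist')['tool_from_camera']
    out=[]
    for c in sorted(cs,key=len,reverse=True)[:3]:
        if len(c)<20: continue
        Q=np.array([plane('wrist',q,z0,T)[:2] for q in c[:,0,:]])
        A=np.c_[2*Q,np.ones(len(Q))];x=np.linalg.lstsq(A,(Q**2).sum(1),rcond=None)[0]
        out.append((x[:2].round(4),np.sqrt(x[2]+x[0]**2+x[1]**2).round(4),np.std(np.hypot(*(Q-x[:2]).T)).round(4)))
    q=P[mm>0];A=np.c_[q[:,:2],np.ones(len(q))];t=np.linalg.lstsq(A,q[:,2],rcond=None)[0]
    return z0,out,'tilt',t[:2].round(3)
E
python3 - <<'E'
from h import *
s=read_state();d=np.load('pics/last_wrist.npy');print(heldfit(d,s,.0195))
E
```

```text
(np.float64(0.003190998470197229), [(array([-0.001 ,  0.0018]), np.float64(0.0199), np.float64(0.0006)), (array([-0.0014,  0.0016]), np.float64(0.0119), np.float64(0.0002))], 'tilt', array([0.002, 0.002]))
```

Run:
```python
from h import *
im=cv2.imread('pics/last_wrist.png');c=im[225:350,250:385];cv2.imwrite('pics/z.png',cv2.resize(c,None,fx=5.5,fy=4.5,interpolation=cv2.INTER_NEAREST))
d=np.load('pics/last_wrist.npy');P=held(d,None)
for r in (285,300,310,330): print(r,[(u,round(float(P[r,u,0])*1000,1),round(float(P[r,u,2])*1000,1)) for u in range(262,372,6)])
```

```text
285 [(262, -21.1, -3.9), (268, -20.0, 3.3), (274, -17.5, 2.4), (280, -15.3, 3.3), (286, -13.0, 4.4), (292, -12.1, 22.7), (298, -16.5, 147.7), (304, -11.3, 146.0), (310, -6.2, 146.6), (316, -1.1, 146.4), (322, 4.0, 146.2), (328, 9.1, 145.6), (334, 14.3, 146.9), (340, 8.2, 3.1), (346, 10.4, 2.4), (352, 12.9, 3.8), (358, 15.2, 3.5), (364, 18.4, 8.7), (370, 18.4, -5.2)]
300 [(262, -20.9, -6.5), (268, -20.3, 3.6), (274, -17.8, 2.7), (280, -15.4, 2.9), (286, -13.3, 5.2), (292, -11.5, 12.9), (298, -9.2, 17.5), (304, -6.6, 19.6), (310, -3.9, 20.1), (316, -1.2, 21.3), (322, 1.5, 20.7), (328, 4.2, 19.9), (334, 6.7, 15.7), (340, 9.1, 13.1), (346, 10.8, 4.3), (352, 13.1, 3.1), (358, 15.4, 3.1), (364, 18.0, 4.1), (370, 18.3, -7.7)]
310 [(262, -21.0, -7.0), (268, -20.6, 4.2), (274, -18.0, 3.2), (280, -15.6, 3.0), (286, -13.3, 3.8), (292, -11.1, 7.2), (298, -8.9, 10.8), (304, -6.4, 12.6), (310, -3.8, 13.2), (316, -1.2, 13.3), (322, 1.4, 13.0), (328, 3.9, 11.4), (334, 6.4, 9.3), (340, 8.7, 6.1), (346, 10.9, 3.6), (352, 13.1, 2.1), (358, 15.6, 2.7), (364, 18.1, 3.5), (370, 18.2, -9.6)]
330 [(262, -21.1, -8.7), (268, -44.0, 146.4), (274, -38.6, 145.9), (280, -15.9, 3.0), (286, -13.5, 3.7), (292, -11.0, 3.0), (298, -8.5, 2.7), (304, -6.1, 2.6), (310, -3.7, 3.7), (316, -1.2, 3.2), (322, 1.3, 2.7), (328, 3.7, 2.6), (334, 6.2, 3.4), (340, 8.6, 3.3), (346, 11.1, 3.3), (352, 31.0, 145.2), (358, 36.5, 146.3), (364, 41.7, 144.9), (370, 18.1, -12.2)]
```

View pics/z.png

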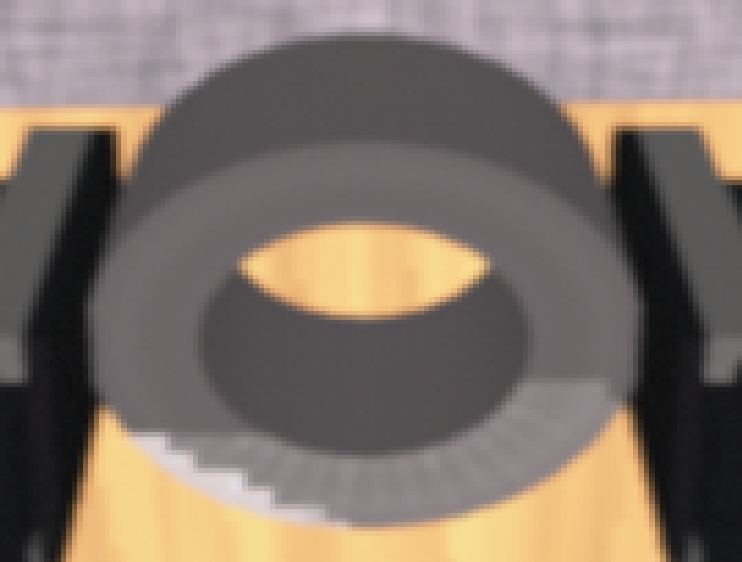

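Run:
```python
from h import *
s=read_state();print(camera_info('wrist'));print(camera_info('wrist')['tool_from_camera'][:3,3])
print(s['t'],s['ee_pos'],R.from_quat(s['eef_rot']).as_euler('xyz',degrees=True))
```

```text
{'fx': 357.61212595431294, 'fy': 357.61212595431294, 'cx': 315.79977667529204, 'cy': 196.15435513116364, 'tool_from_camera': array([[ 9.99999821e-01,  5.94701740e-04, -7.10759856e-05,
        -1.29520796e-03],
       [-5.39617922e-04,  9.46087770e-01,  3.23909926e-01,
        -8.34185475e-02],
       [ 2.59873918e-04, -3.23909830e-01,  9.46087921e-01,
        -1.17645920e-01],
       [ 0.00000000e+00,  0.00000000e+00,  0.00000000e+00,
         1.00000000e+00]])}
[-0.00129521 -0.08341855 -0.11764592]
8.2 [ 0.53915596 -0.33752688  0.14612212] [-1.79817952e+02  2.02418066e-01  4.76693820e-02]
```

Run:
```python
from h import *
for k in range(3):
    i0=camera_info('wrist')['tool_from_camera'][:3,3]*1000
    s,p,d=snap('wrist','t.png');i1=camera_info('wrist')['tool_from_camera'][:3,3]*1000
    W=cloud(d,wristT(s))
    m,z,cs=topfit(W,(.42,-.332),.02,.05,.035)
    q=W[m>0];print(s['t'],s['ee_pos'].round(4),s['joint_vel'].round(3),i0.round(2),i1.round(2),q.mean(0).round(4),(q.min(0)+q.max(0))[:2]/2,heldfit(d,s,.0195)[:2])
```

```text
8.2 [ 0.5392 -0.3375  0.1461] [-0.001  0.007 -0.004  0.    -0.002 -0.001] [  -1.3   -83.42 -117.65] [  -1.3   -83.42 -117.65] [ 0.4181 -0.3421  0.0256] [ 0.42307712 -0.34504974] (np.float64(0.003203690619874189), [(array([-0.0011,  0.0018]), np.float64(0.0199), np.float64(0.0005)), (array([-0.0015,  0.0017]), np.float64(0.0119), np.float64(0.0003))])
8.25 [ 0.5393 -0.3376  0.1461] [-0.     0.002 -0.008 -0.001  0.001  0.001] [  -1.3   -83.42 -117.65] [  -1.3   -83.42 -117.65] [ 0.4181 -0.3421  0.0256] [ 0.42294126 -0.34485909] (np.float64(0.003178041161890327), [(array([-0.0011,  0.0018]), np.float64(0.0198), np.float64(0.0005)), (array([-0.0014,  0.0016]), np.float64(0.0118), np.float64(0.0003))])
8.3 [ 0.5395 -0.3378  0.1463] [ 0.    -0.003 -0.008 -0.001 -0.    -0.   ] [  -1.3   -83.42 -117.65] [  -1.3   -83.42 -117.65] [ 0.4181 -0.3421  0.0256] [ 0.42300261 -0.34465278] (np.float64(0.003193550309089896), [(array([-0.0006,  0.0016]), np.float64(0.02), np.float64(0.0008)), (array([-0.0014,  0.0017]), np.float64(0.0119), np.float64(0.0003))])
```

Call:
{"fn": "step_arm", "kwargs": {
  "rows": [
    [[-5.4,-55.2,0],0],
    [[-5.4,-55.2,0],0],
    [[-5.4,-55.2,0],0],
    [[-5.4,-55.2,0],0],
    [[-5.4,-55.2,0],0],
    [[-5.4,-55.2,0],0],
    [[-5.4,-55.2,0],0],
    [[-5.4,-55.2,0],0],
    [[-5.4,-55.2,0],0],
    [[-5.4,-55.2,0],0],
    [[-5.4,-55.2,0],0],
    [[-5.4,-55.2,0],0]
  ]
}}

```text
t: 9.55
ee_pos: [0.4846, 0.2184, 0.1479]
eef_rot: [1.0, 0.004, -0.0, -0.001]
ft_force: [0.1, -2.0, -1.6]
opening: 0.0394
```

Call:
{"fn": "step_arm", "kwargs": {
  "rows": [
    [[0,0,1.5],0],
    [[0,0,1.5],0],
    [[0,0,1.5],0],
    [[0,0,1.5],0],
    [[0,0,1.5],0],
    [[0,0,1.5],0]
  ]
}}

```text
t: 10.15
ee_pos: [0.4863, 0.2129, 0.1338]
eef_rot: [1.0, -0.0, 0.0, -0.0]
ft_force: [-0.8, 0.3, -1.1]
opening: 0.0394
```

```bash
cat >> h.py <<'E'
from scipy.optimize import least_squares
def spin(d,s,hl,hh,c0=None,r=.0095):
    """fit spindle in tool frame from depth pixels with world height in [hl,hh]"""
    P=held(d,s);W=cloud(d,wristT(s))
    S0=np.array([.4844,.2130]) if c0 is None else c0
    m=(W[...,2]>hl)&(W[...,2]<hh)&(np.hypot(W[...,0]-S0[0],W[...,1]-S0[1])<.018)
    Q=P[m][:,:2]
    if len(Q)<15: return len(Q)
    f=least_squares(lambda c:np.hypot(*(Q-c).T)-r,Q.mean(0)+[0,.009],loss='soft_l1',f_scale=.0005)
    return f.x.round(4),np.abs(f.fun).mean().round(5),len(Q)
E
python3 - <<'E'
from h import *
s,p,d=snap('wrist','w5.png');print(s['t'],s['ee_pos'].round(4),s['opening'],s['joint_vel'].round(3))
print(camera_info('wrist')['tool_from_camera'][:3,3])
print(heldfit(d,s,.0195));print(spin(d,s,.02,.065),spin(d,s,.02,.04),spin(d,s,.04,.065))
E
```

```text
10.15 [0.4863 0.2129 0.1338] 0.039380861312761306 [ 0.004 -0.001  0.001 -0.    -0.001  0.001]
[-0.00129483 -0.08341745 -0.11765057]
(np.float64(0.0031562630980716683), [(array([-0.0006,  0.0016]), np.float64(0.0201), np.float64(0.0009)), (array([-0.0014,  0.0017]), np.float64(0.0119), np.float64(0.0003))], 'tilt', array([ 0.001, -0.   ]))
(array([-0.0021,  0.0002]), np.float64(0.00015), 700) (array([-0.0021,  0.0002]), np.float64(0.00014), 262) (array([-0.0021,  0.0002]), np.float64(0.00015), 438)
```

View pics/w5.png

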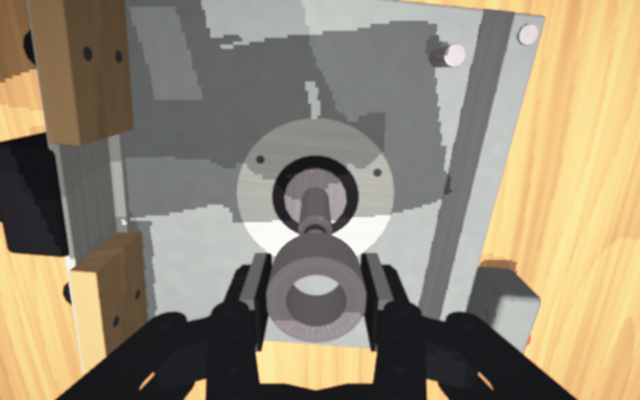

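Call:
{"fn": "step_arm", "kwargs": {
  "rows": [
    [[-0.07,-0.15,0],0],
    [[-0.07,-0.15,0.5],0],
    [[-0.07,-0.15,1.5],0],
    [[-0.07,-0.15,2.5],0],
    [[-0.07,-0.15,3.3],0],
    [[-0.07,-0.15,4],0],
    [[-0.07,-0.15,4],0],
    [[-0.07,-0.15,4],0]
  ]
}}

```text
t: 11.0
ee_pos: [0.4852, 0.2149, 0.093]
eef_rot: [1.0, 0.0, -0.0, 0.0]
ft_force: [-0.7, -0.0, -1.1]
opening: 0.0392
```

Run:
```python
from h import *
s,p,d=snap('wrist','w6.png',(200,180,440,380),3);print(s['t'],s['ee_pos'].round(4),s['ft_force'].round(2))
print(heldfit(d,s,.0195));print(spin(d,s,.02,.065),spin(d,s,.068,.082,r=.006))
```

```text
11.0 [0.4852 0.2149 0.093 ] [-0.69 -0.02 -1.15]
(np.float64(0.003150015541359144), [(array([-0.001 ,  0.0018]), np.float64(0.0199), np.float64(0.0006)), (array([-0.0015,  0.0017]), np.float64(0.0119), np.float64(0.0003))], 'tilt', array([0.001, 0.   ]))
(array([-0.0008,  0.0022]), np.float64(0.00017), 529) (array([-0.0013,  0.0082]), np.float64(0.00221), 1535)
```

View pics/w6.png

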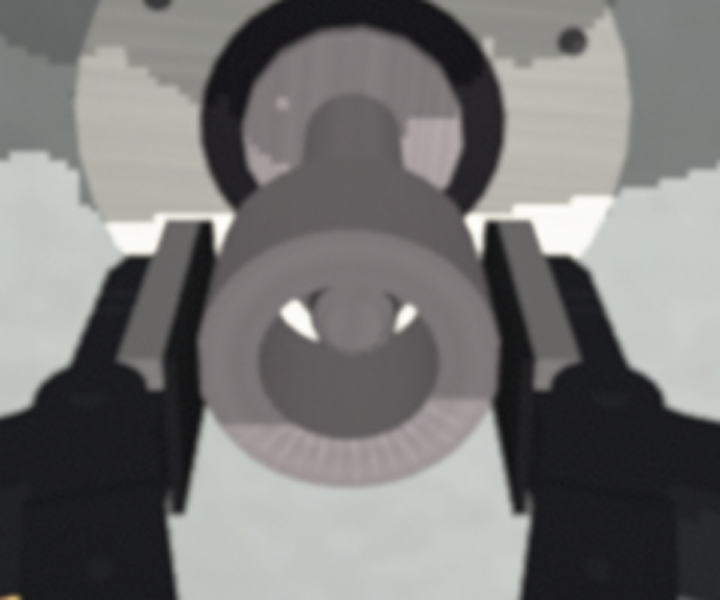

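Call:
{"fn": "step_arm", "kwargs": {
  "rows": [
    [[0.06,0.05,0.3],0],
    [[0.06,0.05,1.2],0],
    [[0.06,0.05,2.2],0],
    [[0.06,0.05,3.2],0],
    [[0.06,0.05,4.2],0],
    [[0.06,0.05,5],0],
    [[0.06,0.05,5],0],
    [[0.06,0.05,5],0]
  ]
}}

```text
t: 11.85
ee_pos: [0.4857, 0.2143, 0.043]
eef_rot: [1.0, 0.0, -0.0, 0.0]
ft_force: [-0.2, 0.4, -1.2]
opening: 0.0392
```

Run:
```python
from h import *
s,p,d=snap('wrist','w7.png',(200,180,440,380),3);print(s['t'],s['ee_pos'].round(4),s['ft_force'].round(2),heldfit(d,s,.0195))
```

```text
11.85 [0.4857 0.2143 0.043 ] [-0.24  0.41 -1.22] (np.float64(0.0031521311543502017), [(array([-0.0008,  0.0013]), np.float64(0.0175), np.float64(0.0036))], 'tilt', array([0.001, 0.   ]))
```

View pics/w7.png

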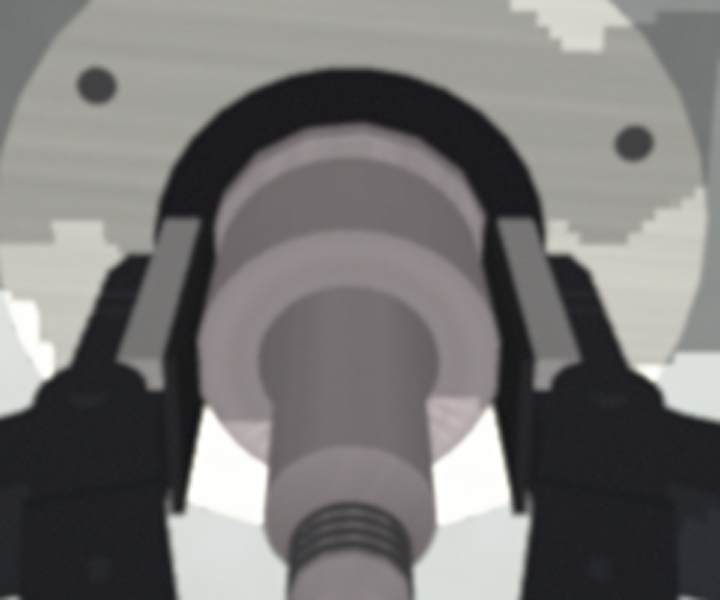

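Call:
{"fn": "step_arm", "kwargs": {
  "rows": [
    [[0,0,0.15],0],
    [[0,0,0.3],0],
    [[0,0,0.3],0],
    [[0,0,0.3],0]
  ]
}}

```text
t: 12.3
ee_pos: [0.4859, 0.2144, 0.0405]
eef_rot: [1.0, 0.0, 0.0, -0.0]
ft_force: [-0.2, -0.1, -1.5]
opening: 0.0397
```

Call:
{"fn": "step_arm", "kwargs": {
  "rows": [
    [[0,0,0],0],
    [[0,0,0],0],
    [[0,0,0],0],
    [[0,0,0],0],
    [[0,0,0],0],
    [[0,0,0],0]
  ],
  "fingers": 1
}}

```text
t: 12.9
ee_pos: [0.4858, 0.2144, 0.0404]
eef_rot: [1.0, 0.0, 0.0, -0.0]
ft_force: [0.3, -0.8, 0.8]
opening: 0.0854
```

Call:
{"fn": "step_arm", "kwargs": {
  "rows": [
    [[0,0,-4],0],
    [[0,0,-9],0],
    [[0,0,-14],0],
    [[0,0,-16],0],
    [[0,0,-16],0],
    [[0,0,-16],0],
    [[0,0,-16],0]
  ]
}}

```text
t: 13.6
ee_pos: [0.4847, 0.2141, 0.199]
eef_rot: [1.0, 0.0, -0.002, 0.0]
ft_force: [-0.1, 0.9, -0.5]
opening: 0.0854
```

```bash
cat >> h.py <<'E'
def disc(s,d,xy,ztop,rad):
    T=wristT(s);W=cloud(d,T);m,z,cs=topfit(W,xy,ztop-.003,rad,ztop+.006);return z,circ(cs,ztop,T)
E
python3 - <<'E'
from h import *
s,p,d=snap('wrist','w8.png');print(s['t'],s['ee_pos'].round(4),s['ft_force'].round(2),s['opening'],camera_info('wrist')['tool_from_camera'][:3,3])
print(spin(d,s,.04,.066)); W=cloud(d,wristT(s))
m=(W[...,2]>.03)&(W[...,2]<.042)&(np.hypot(W[...,0]-.4844,W[...,1]-.213)<.03);q=W[m];print(m.sum(),np.median(q,0),q.min(0),q.max(0))
# cutter target
print(rel(s,[.42,-.203,.2]))
E
```

```text
13.6 [0.4847 0.2141 0.199 ] [-0.08  0.89 -0.47] 0.085382281242768 [-0.00129521 -0.08341833 -0.11764473]
(array([0.0001, 0.0013]), np.float64(0.00012), 214)
1098 [0.48418209 0.21977445 0.03696361] [0.46491241 0.19365132 0.03014065] [0.50426468 0.23237353 0.04199583]
[-6.5  41.7  -0.06]
```

View pics/w8.png

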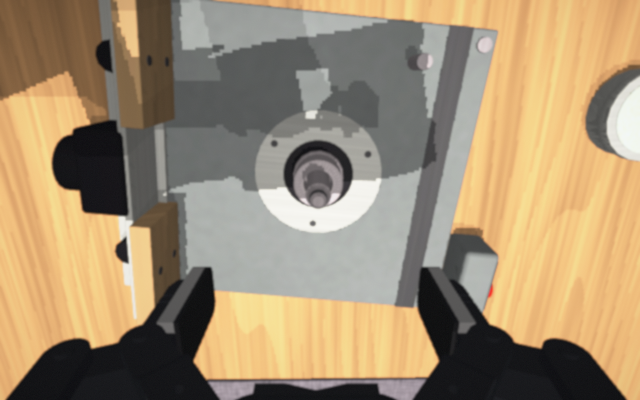

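Call:
{"fn": "step_arm", "kwargs": {
  "rows": [
    [[-6.5,41.7,0],0],
    [[-6.5,41.7,0],0],
    [[-6.5,41.7,0],0],
    [[-6.5,41.7,0],0],
    [[-6.5,41.7,0],0],
    [[-6.5,41.7,0],0],
    [[-6.5,41.7,0],0],
    [[-6.5,41.7,0],0],
    [[-6.5,41.7,0],0],
    [[-6.5,41.7,0],0],
    [[-6.5,41.7,0],0],
    [[-6.5,41.7,0],0]
  ]
}}

```text
t: 14.85
ee_pos: [0.4206, -0.2011, 0.1996]
eef_rot: [1.0, 0.001, -0.001, -0.001]
ft_force: [0.4, 0.3, -0.3]
opening: 0.0853
```

Call:
{"fn": "step_arm", "kwargs": {
  "rows": [
    [[0,0,0],0],
    [[0,0,0],0],
    [[0,0,0],0]
  ]
}}

```text
t: 15.15
ee_pos: [0.4214, -0.2019, 0.2004]
eef_rot: [1.0, 0.001, -0.0, -0.0]
ft_force: [0.4, -0.7, 0.0]
opening: 0.0854
```

Run:
```python
from h import *
s,p,d=snap('wrist','w9.png');T=wristT(s);W=cloud(d,T)
print(s['t'],s['ee_pos'].round(4),camera_info('wrist')['tool_from_camera'][:3,3])
m,z,cs=topfit(W,(.421,-.205),.0145,.05,.025)
c=cs[0];print(z,len(cs),[cv2.contourArea(x) for x in cs]);print(circ(cs[1:],.018,T))
P=np.array([plane('wrist',q,.018,T)[:2] for q in c[:,0,:]])
b=circ(cs[1:],.018,T)[0][0];r=np.hypot(*(P-b).T);h=P[r<.0245];print(circ([c[r<.0245]],.018,T))
w=P[r>.03]-b;a=np.arctan2(w[:,1],w[:,0]);print(np.degrees(np.angle(np.mean(np.exp(2j*a)))/2),r.max(),len(w))
u,sv,vt=np.linalg.svd(w-w.mean(0));print(np.degrees(np.arctan2(vt[0,1],vt[0,0])))
```

```text
15.15 [ 0.4214 -0.2019  0.2004] [-0.00129534 -0.08342006 -0.11764984]
0.01801452415287591 2 [2413.0, 576.0]
[(array([ 0.4185, -0.2037]), np.float64(0.012), np.float64(0.0003))]
[(array([ 0.4185, -0.2039]), np.float64(0.022), np.float64(0.0006))]
84.01181988434254 0.03758018190435483 63
-95.97572316695384
```

View pics/w9.png

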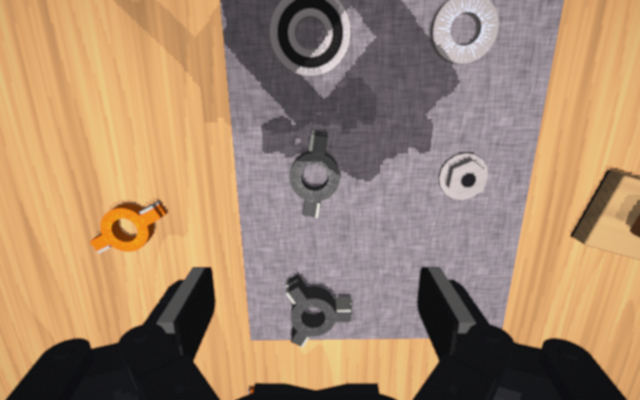

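Call:
{"fn": "step_arm", "kwargs": {
  "rows": [
    [[-0.19,0.18,4],6],
    [[-0.19,0.18,9],6],
    [[-0.19,0.18,13],6],
    [[-0.19,0.18,15],6],
    [[-0.19,0.18,16.5],6],
    [[-0.19,0.18,17],6],
    [[-0.19,0.18,17],6],
    [[-0.19,0.18,17],6],
    [[-0.19,0.18,17],6]
  ]
}}

```text
t: 16.1
ee_pos: [0.4199, -0.2049, 0.0313]
eef_rot: [0.999, -0.052, 0.001, 0.001]
ft_force: [-0.4, -0.9, -0.4]
opening: 0.0855
```

Call:
{"fn": "step_arm", "kwargs": {
  "rows": [
    [[0,0,0],0],
    [[0,0,0],0],
    [[0,0,0],0],
    [[0,0,0],0],
    [[0,0,0],0],
    [[0,0,0],0],
    [[0,0,0],0],
    [[0,0,0],0]
  ],
  "fingers": 0,
  "squeeze": 40
}}

```text
t: 16.9
ee_pos: [0.4195, -0.2047, 0.0311]
eef_rot: [0.999, -0.052, 0.0, 0.0]
ft_force: [-0.6, 0.2, 6.8]
opening: 0.0428
```

Call:
{"fn": "step_arm", "kwargs": {
  "rows": [
    [[0,0,-4],0],
    [[0,0,-8],0],
    [[0,0,-12],0],
    [[0,0,-12],0],
    [[0,0,-12],0],
    [[0,0,-12],0],
    [[0,0,-12],0]
  ]
}}

```text
t: 17.6
ee_pos: [0.4183, -0.2038, 0.1489]
eef_rot: [0.999, -0.052, -0.002, -0.001]
ft_force: [0.4, -0.3, -1.8]
opening: 0.0422
```

Run:
```python
from h import *
s,p,d=snap('wrist','w10.png');print(s['t'],s['ee_pos'].round(4),s['opening'],s['ft_force'].round(1),R.from_quat(s['eef_rot']).as_euler('xyz',degrees=True).round(2))
print(heldfit(d,s,.0195),camera_info('wrist')['tool_from_camera'][:3,3])
```

```text
17.6 [ 0.4183 -0.2038  0.1489] 0.04219272580655723 [ 0.4 -0.3 -1.8] [-179.88    0.19   -5.95]
(np.float64(0.013160642375065812), [(array([-0.0007, -0.0002]), np.float64(0.0242), np.float64(0.0036)), (array([-0.0014, -0.0007]), np.float64(0.0119), np.float64(0.0002))], 'tilt', array([0.002, 0.002])) [-0.00126279 -0.08328439 -0.11764666]
```

View pics/w10.png

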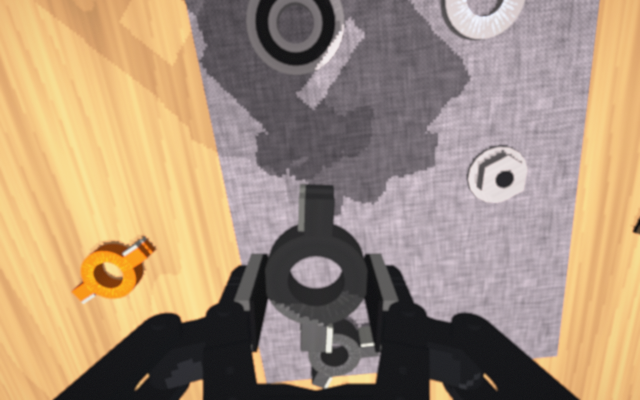

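Call:
{"fn": "step_arm", "kwargs": {
  "rows": [
    [[2.4,-42.1,0],0],
    [[2.4,-42.1,0],0],
    [[2.4,-42.1,0],0],
    [[2.4,-42.1,0],0],
    [[2.4,-42.1,0],0],
    [[2.4,-42.1,0],0],
    [[2.4,-42.1,0],0],
    [[2.4,-42.1,0],0],
    [[2.4,-42.1,0],0],
    [[2.4,-42.1,0],0],
    [[2.4,-42.1,0],0],
    [[2.4,-42.1,0],0]
  ]
}}

```text
t: 18.85
ee_pos: [0.486, 0.2107, 0.1495]
eef_rot: [0.999, -0.052, -0.001, 0.0]
ft_force: [-0.9, 0.8, -1.1]
opening: 0.0426
```

Call:
{"fn": "step_arm", "kwargs": {
  "rows": [
    [[0,0,1],0],
    [[0,0,1],0],
    [[0,0,1],0],
    [[0,0,1],0],
    [[0,0,1],0]
  ]
}}

```text
t: 19.35
ee_pos: [0.487, 0.2115, 0.1405]
eef_rot: [0.999, -0.052, 0.0, -0.0]
ft_force: [-0.5, -0.3, -2.8]
opening: 0.0426
```

Run:
```python
from h import *
s,p,d=snap('wrist','w11.png');print(s['t'],s['ee_pos'].round(4),s['opening'],s['joint_vel'].round(3))
print(heldfit(d,s,.0195));print(spin(d,s,.04,.066),spin(d,s,.04,.053),spin(d,s,.053,.065))
```

```text
19.35 [0.487  0.2115 0.1405] 0.04264279585153619 [ 0.004 -0.001 -0.001 -0.     0.001  0.   ]
(np.float64(0.013174507209645137), [(array([-0.0008, -0.0003]), np.float64(0.0241), np.float64(0.0036)), (array([-0.0014, -0.0007]), np.float64(0.0119), np.float64(0.0002))], 'tilt', array([0.001, 0.002]))
0 0 0
```

View pics/w11.png

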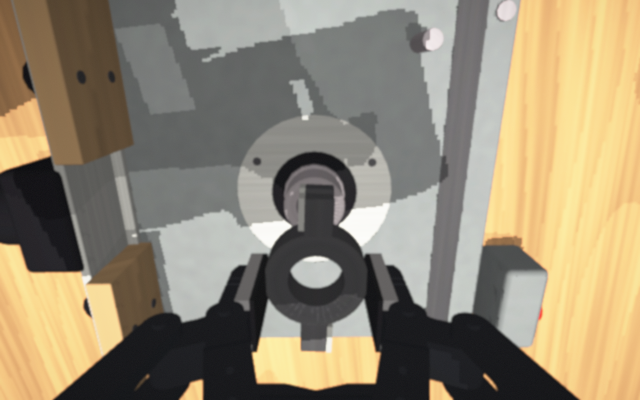

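Call:
{"fn": "step_arm", "kwargs": {
  "rows": [
    [[-0.13,-0.04,0.5],0],
    [[-0.13,-0.04,1.5],0],
    [[-0.13,-0.04,2.5],0],
    [[-0.13,-0.04,3],0],
    [[-0.13,-0.04,3],0],
    [[-0.13,-0.04,3],0]
  ]
}}

```text
t: 20.0
ee_pos: [0.4855, 0.2123, 0.11]
eef_rot: [0.999, -0.052, -0.0, 0.0]
ft_force: [-0.5, -0.3, -2.0]
opening: 0.0423
```

Run:
```python
from h import *
s,p,d=snap('wrist','w12.png',(200,180,440,380),3);print(s['t'],s['ee_pos'].round(4),s['ft_force'].round(2))
print(heldfit(d,s,.0195))
W=cloud(d,wristT(s));P=held(d,s)
m=(W[...,2]>.079)&(W[...,2]<.084)&(np.hypot(W[...,0]-.4844,W[...,1]-.213)<.012);print(m.sum(),P[m].mean(0).round(4),P[m].min(0).round(4),P[m].max(0).round(4))
```

```text
20.0 [0.4855 0.2123 0.11  ] [-0.51 -0.28 -2.02]
(np.float64(0.013172262324910866), [(array([-0.0009, -0.0003]), np.float64(0.024), np.float64(0.0036)), (array([-0.0014, -0.0007]), np.float64(0.0119), np.float64(0.0003))], 'tilt', array([0.001, 0.002]))
305 [-0.001   0.0003  0.0292] [-0.0073 -0.0037  0.026 ] [0.0103 0.0113 0.031 ]
```

View pics/w12.png

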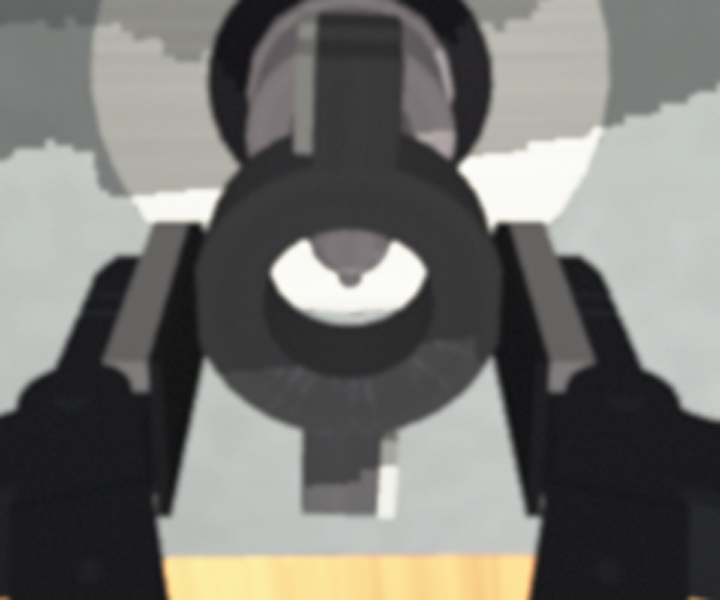

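Call:
{"fn": "step_arm", "kwargs": {
  "rows": [
    [[0,0,0.5],0],
    [[0,0,1],0],
    [[0,0,1.5],0],
    [[0,0,1.5],0]
  ]
}}

```text
t: 20.45
ee_pos: [0.485, 0.2121, 0.0946]
eef_rot: [0.999, -0.052, -0.001, 0.0]
ft_force: [-0.1, -0.9, -1.7]
opening: 0.0421
```

Run:
```python
from h import *
s,p,d=snap('wrist','w13.png',(200,180,440,380),3);print(s['t'],s['ee_pos'].round(4),s['ft_force'].round(2),s['opening'])
W=cloud(d,wristT(s));P=held(d,s)
m=(W[...,2]>.0785)&(W[...,2]<.086)&(np.hypot(W[...,0]-.4844,W[...,1]-.213)<.0085)
print(circ(cv2.findContours(m.astype(np.uint8),0,1)[0],.081,wristT(s)),heldfit(d,s,.0195)[:2])
```

```text
20.45 [0.485  0.2121 0.0946] [-0.08 -0.91 -1.73] 0.042146214341359005
[(array([0.4845, 0.2142]), np.float64(0.0058), np.float64(0.0004))] (np.float64(0.013236211867468317), [(array([-0.0009, -0.0003]), np.float64(0.024), np.float64(0.0036)), (array([-0.0014, -0.0007]), np.float64(0.0119), np.float64(0.0003))])
```

View pics/w13.png

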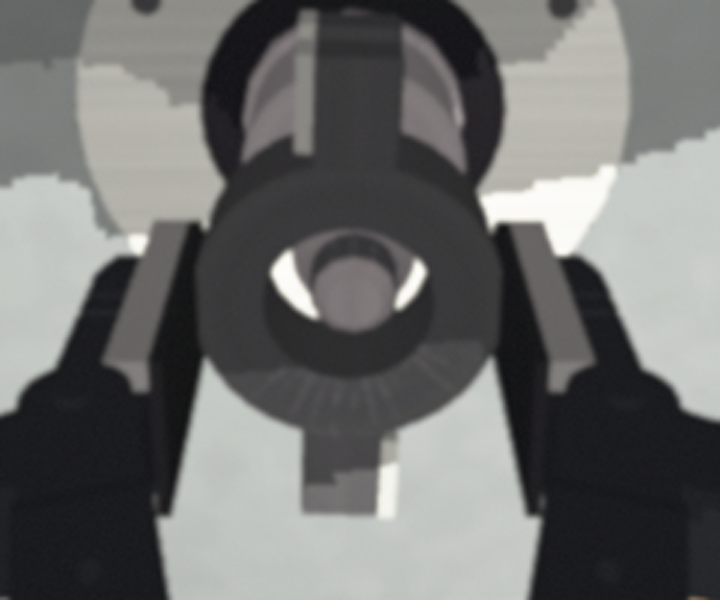

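Call:
{"fn": "step_arm", "kwargs": {
  "rows": [
    [[0.07,-0.03,0.2],0],
    [[0.07,-0.03,0.8],0],
    [[0.07,-0.03,1.6],0],
    [[0.07,-0.03,2.3],0],
    [[0.07,-0.03,2.7],0],
    [[0.07,-0.03,2.7],0],
    [[0.07,-0.03,2.7],0]
  ]
}}

```text
t: 21.2
ee_pos: [0.4862, 0.2125, 0.0682]
eef_rot: [0.999, -0.052, -0.0, 0.0]
ft_force: [0.1, -1.0, -1.5]
opening: 0.0425
```

Run:
```python
from h import *
s,p,d=snap('wrist','w14.png',(200,180,440,380),3);print(s['t'],s['ee_pos'].round(4),s['ft_force'].round(2),s['opening'],heldfit(d,s,.0195))
```

```text
21.2 [0.4862 0.2125 0.0682] [ 0.12 -1.02 -1.5 ] 0.042452101923597246 (np.float64(0.013173638247618497), [(array([-0.0008, -0.0038]), np.float64(0.0198), np.float64(0.0052))], 'tilt', array([0.001, 0.   ]))
```

View pics/w14.png

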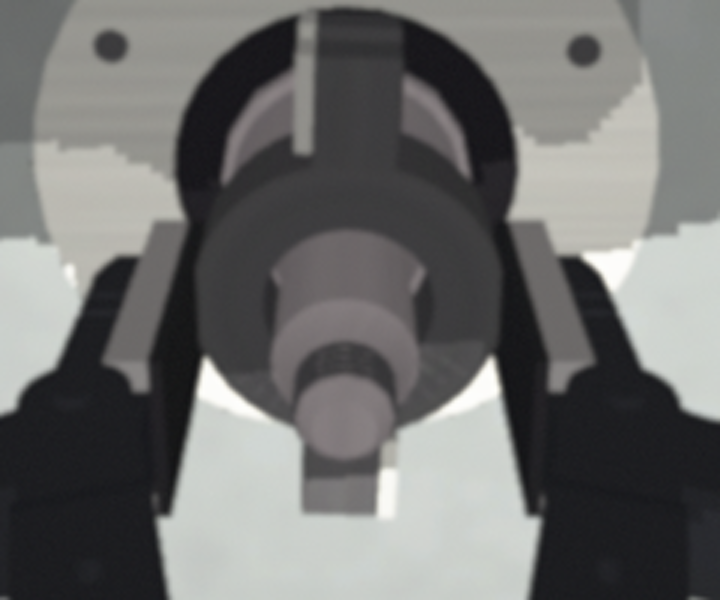

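Call:
{"fn": "step_arm", "kwargs": {
  "rows": [
    [[-0.04,0,0.2],0],
    [[-0.04,0,0.4],0],
    [[-0.04,0,0.4],0],
    [[-0.04,0,0.4],0]
  ]
}}

```text
t: 21.65
ee_pos: [0.4858, 0.2125, 0.0644]
eef_rot: [0.999, -0.052, -0.0, 0.0]
ft_force: [0.2, -0.0, -1.8]
opening: 0.0426
```

Call:
{"fn": "step_arm", "kwargs": {
  "rows": [
    [[0,0,0],0],
    [[0,0,0],0],
    [[0,0,0],0],
    [[0,0,0],0],
    [[0,0,0],0],
    [[0,0,0],0]
  ],
  "fingers": 1
}}

```text
t: 22.25
ee_pos: [0.4859, 0.2125, 0.0644]
eef_rot: [0.999, -0.052, 0.0, -0.0]
ft_force: [-0.1, -0.4, 0.4]
opening: 0.085
```

Call:
{"fn": "step_arm", "kwargs": {
  "rows": [
    [[0,0,-4],0],
    [[0,0,-9],0],
    [[0,0,-13.5],0],
    [[0,0,-13.5],0],
    [[0,0,-13.5],0],
    [[0,0,-13.5],0]
  ]
}}

```text
t: 22.85
ee_pos: [0.4847, 0.2123, 0.1983]
eef_rot: [0.999, -0.052, -0.001, 0.0]
ft_force: [-0.0, 0.3, -0.7]
opening: 0.0856
```

Run:
```python
from h import *
s,p,d=snap('wrist','w15.png');print(s['t'],s['ee_pos'].round(4),s['ft_force'].round(2),s['opening'])
W=cloud(d,wristT(s))
m=(W[...,2]>.046)&(W[...,2]<.056)&(np.hypot(W[...,0]-.4844,W[...,1]-.213)<.045)&(np.hypot(W[...,0]-.4844,W[...,1]-.213)>.014);q=W[m];print(m.sum(),np.median(q,0),q.min(0),q.max(0))
A=np.c_[q[:,:2]-[.4844,.213],np.ones(len(q))];print('plane',np.linalg.lstsq(A,q[:,2],rcond=None)[0].round(4))
print(spin(d,s,.056,.066))
print(rel(s,[.4195,-.087,.2]))
```

```text
22.85 [0.4847 0.2123 0.1983] [-0.05  0.27 -0.66] 0.08560581494418566
2129 [0.48482025 0.21772278 0.0510356 ] [0.46242697 0.17594522 0.04606971] [0.50603745 0.25079349 0.05376403]
plane [-0.0014 -0.0034  0.051 ]
(array([-0.0001, -0.0004]), np.float64(0.00012), 89)
[-3.39 30.44 -0.14]
```

View pics/w15.png

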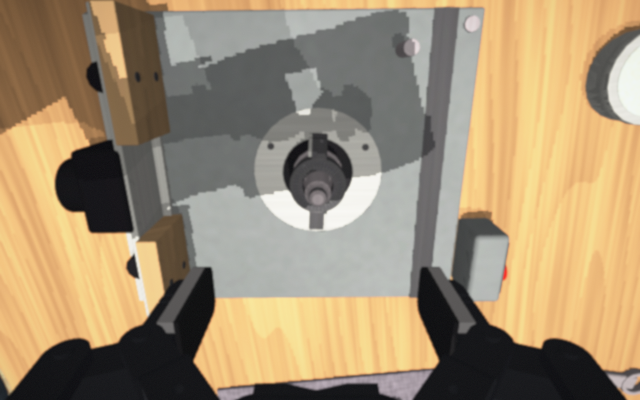

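Call:
{"fn": "step_arm", "kwargs": {
  "rows": [
    [[-3.4,30.4,0],-6],
    [[-3.4,30.4,0],-6],
    [[-3.4,30.4,0],-6],
    [[-3.4,30.4,0],-6],
    [[-3.4,30.4,0],-6],
    [[-3.4,30.4,0],-6],
    [[-3.4,30.4,0],-6],
    [[-3.4,30.4,0],-6],
    [[-3.4,30.4,0],-6],
    [[-3.4,30.4,0],-6],
    [[-3.4,30.4,0],-6]
  ]
}}

```text
t: 24.0
ee_pos: [0.4206, -0.0847, 0.1992]
eef_rot: [1.0, 0.002, -0.0, -0.0]
ft_force: [0.2, -0.1, -0.2]
opening: 0.0854
```

Run:
```python
from h import *
s,p,d=snap('wrist','w16.png');print(s['t'],s['ee_pos'].round(4),s['joint_vel'].round(3))
T=wristT(s);W=cloud(d,T)
m,z,cs=topfit(W,(.419,-.087),.0135,.045,.022);c=circ(cs,.016,T);print(z,c)
print(rel(s,[*c[0][0],.028]))
m,z,cs=topfit(W,(.5385,-.083),.0115,.045,.02);c=circ(cs,.014,T);print(z,c)
```

```text
24.0 [ 0.4206 -0.0847  0.1992] [-0.003 -0.003 -0.005 -0.001  0.    -0.001]
0.015780346625047403 [(array([ 0.415 , -0.0886]), np.float64(0.0308), np.float64(0.0003)), (array([ 0.415 , -0.0884]), np.float64(0.0121), np.float64(0.0003))]
[-0.55  0.4  17.12]
0.014070694461428335 [(array([ 0.5351, -0.0851]), np.float64(0.0249), np.float64(0.0003)), (array([ 0.5349, -0.0849]), np.float64(0.012), np.float64(0.0003))]
```

View pics/w16.png

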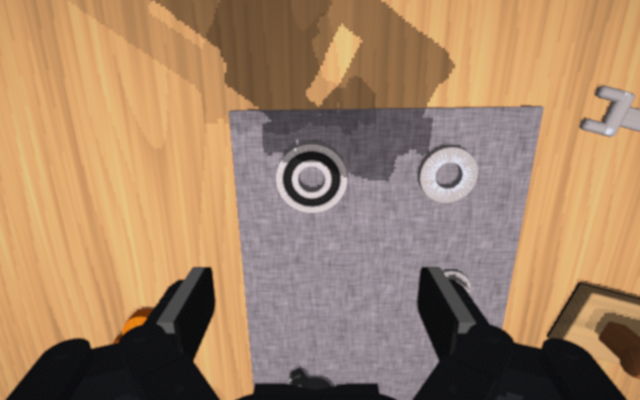

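Call:
{"fn": "step_arm", "kwargs": {
  "rows": [
    [[-0.43,0.4,4],0],
    [[-0.43,0.4,9],0],
    [[-0.43,0.4,13],0],
    [[-0.43,0.4,15],0],
    [[-0.43,0.4,16.6],0],
    [[-0.43,0.4,17.3],0],
    [[-0.43,0.4,17.3],0],
    [[-0.43,0.4,17.3],0],
    [[-0.43,0.4,17.3],0]
  ]
}}

```text
t: 24.95
ee_pos: [0.4169, -0.0904, 0.0272]
eef_rot: [1.0, 0.001, 0.001, 0.0]
ft_force: [0.3, 0.4, 0.2]
opening: 0.0858
```

Call:
{"fn": "step_arm", "kwargs": {
  "rows": [
    [[0,0,0],0],
    [[0,0,0],0],
    [[0,0,0],0],
    [[0,0,0],0],
    [[0,0,0],0],
    [[0,0,0],0],
    [[0,0,0],0]
  ],
  "fingers": 0,
  "squeeze": 40
}}

```text
t: 25.65
ee_pos: [0.4166, -0.0905, 0.0274]
eef_rot: [1.0, 0.001, 0.001, 0.0]
ft_force: [-1.0, 0.1, 8.5]
opening: 0.0604
```

Call:
{"fn": "step_arm", "kwargs": {
  "rows": [
    [[0,0,-3],0],
    [[0,0,-8],0],
    [[0,0,-12],0],
    [[0,0,-12],0],
    [[0,0,-12],0],
    [[0,0,-12],0],
    [[0,0,-12],0]
  ]
}}

```text
t: 26.35
ee_pos: [0.4152, -0.0899, 0.145]
eef_rot: [1.0, 0.0, -0.002, -0.001]
ft_force: [0.9, 0.1, -1.9]
opening: 0.0607
```

Run:
```python
from h import *
s,p,d=snap('wrist','w17.png');print(s['t'],s['ee_pos'].round(4),s['opening'],s['ft_force'].round(1),R.from_quat(s['eef_rot']).as_euler('xyz',degrees=True).round(2))
print(heldfit(d,s,.030),camera_info('wrist')['tool_from_camera'][:3,3])
```

```text
26.35 [ 0.4152 -0.0899  0.145 ] 0.06066457921250009 [ 0.9  0.1 -1.9] [-1.799e+02  1.900e-01  4.000e-02]
(np.float64(0.011724259341617083), [(array([-0.0011, -0.0019]), np.float64(0.0308), np.float64(0.0007)), (array([-0.0014, -0.002 ]), np.float64(0.0119), np.float64(0.0004))], 'tilt', array([0.002, 0.002])) [-0.00129517 -0.08341835 -0.11764589]
```

View pics/w17.png

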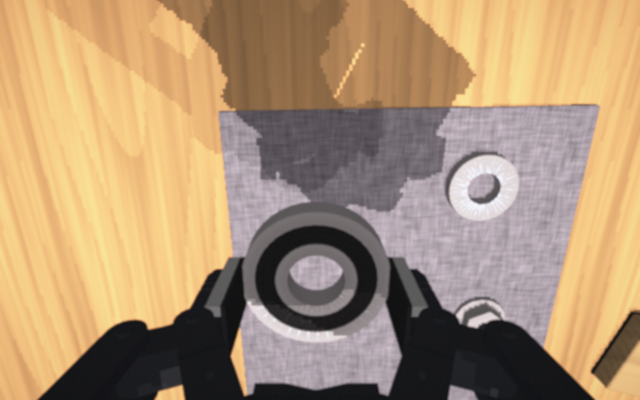

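Call:
{"fn": "step_arm", "kwargs": {
  "rows": [
    [[7.07,-30.1,0],0],
    [[7.07,-30.1,0],0],
    [[7.07,-30.1,0],0],
    [[7.07,-30.1,0],0],
    [[7.07,-30.1,0],0],
    [[7.07,-30.1,0],0],
    [[7.07,-30.1,0],0],
    [[7.07,-30.1,0],0],
    [[7.07,-30.1,0],0],
    [[7.07,-30.1,0],0],
    [[7.07,-30.1,0.5],0],
    [[7.07,-30.1,1],0]
  ]
}}

```text
t: 27.6
ee_pos: [0.4868, 0.2095, 0.1361]
eef_rot: [1.0, -0.001, -0.0, 0.0]
ft_force: [0.0, 0.5, -1.5]
opening: 0.0597
```

Call:
{"fn": "step_arm", "kwargs": {
  "rows": [
    [[0,0,0.5],0],
    [[0,0,1],0],
    [[0,0,1],0],
    [[0,0,1],0]
  ]
}}

```text
t: 28.0
ee_pos: [0.4866, 0.2107, 0.1261]
eef_rot: [1.0, 0.0, -0.0, 0.0]
ft_force: [0.4, 0.0, -1.8]
opening: 0.0604
```

```bash
cat >> h.py <<'E'
def nose(s,d):
    W=cloud(d,wristT(s))
    m=(W[...,2]>.0785)&(W[...,2]<.086)&(np.hypot(W[...,0]-.4844,W[...,1]-.213)<.0085)
    return m.sum(),circ(cv2.findContours(m.astype(np.uint8),0,1)[0],.081,wristT(s))
E
python3 - <<'E'
from h import *
s,p,d=snap('wrist','w18.png',(200,180,440,380),3);print(s['t'],s['ee_pos'].round(4),s['opening'],s['joint_vel'].round(3))
hf=heldfit(d,s,.030);print(hf);b=hf[1][1][0]
Rm=R.from_quat(s['eef_rot']).as_matrix();B=s['ee_pos']+Rm@np.r_[b,hf[0]];print('bore',B.round(4)); print('corr cm',(100*Rm.T@(np.array([.4845,.2128,B[2]])-B)).round(2),nose(s,d))
E
```

```text
28.0 [0.4866 0.2107 0.1261] 0.06039721800780586 [ 0.002 -0.006 -0.006  0.001 -0.    -0.001]
(np.float64(0.01177221662785144), [(array([-0.001 , -0.0019]), np.float64(0.0309), np.float64(0.0007)), (array([-0.0014, -0.0021]), np.float64(0.0119), np.float64(0.0003))], 'tilt', array([0.002, 0.002]))
bore [0.4852 0.2128 0.1144]
corr cm [-0.07  0.    0.  ] (np.int64(0), [])
```

View pics/w18.png

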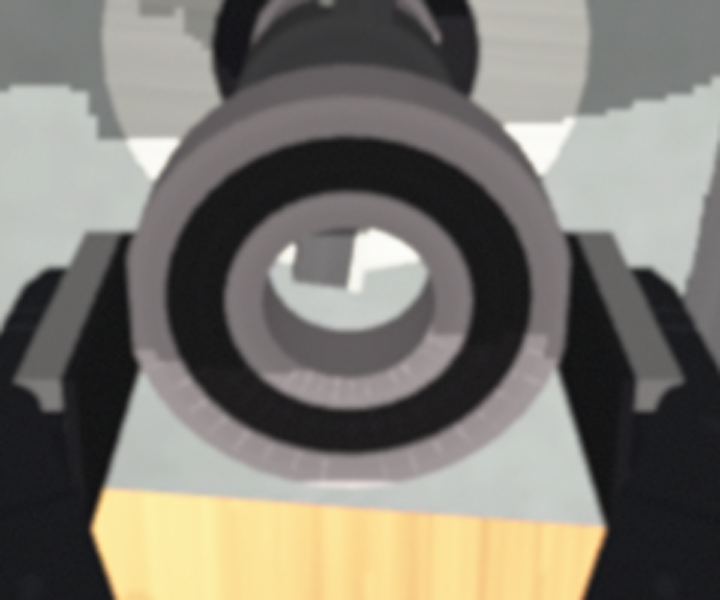

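Call:
{"fn": "step_arm", "kwargs": {
  "rows": [
    [[-0.06,0,0.6],0],
    [[-0.06,0,1.4],0],
    [[-0.06,0,2.0],0],
    [[-0.06,0,2.6],0],
    [[-0.06,0,2.8],0],
    [[-0.06,0,2.8],0],
    [[-0.06,0,2.8],0]
  ]
}}

```text
t: 28.75
ee_pos: [0.4862, 0.2108, 0.0984]
eef_rot: [1.0, 0.0, 0.0, -0.0]
ft_force: [-0.4, -0.6, -1.7]
opening: 0.0606
```

Run:
```python
from h import *
s,p,d=snap('wrist','w19.png',(200,180,440,380),3);print(s['t'],s['ee_pos'].round(4),s['opening'],s['ft_force'].round(2))
hf=heldfit(d,s,.030);print(hf);b=hf[1][1][0]
Rm=R.from_quat(s['eef_rot']).as_matrix();B=s['ee_pos']+Rm@np.r_[b,hf[0]];print('bore',B.round(4)); print('corr cm',(100*Rm.T@(np.array([.4845,.2128,B[2]])-B)).round(2),nose(s,d))
```

```text
28.75 [0.4862 0.2108 0.0984] 0.06062330332790227 [-0.41 -0.56 -1.68]
(np.float64(0.011755548276106711), [(array([-0.001 , -0.0019]), np.float64(0.0308), np.float64(0.0007)), (array([-0.0015, -0.002 ]), np.float64(0.0119), np.float64(0.0003))], 'tilt', array([0.002, 0.002]))
bore [0.4847 0.2128 0.0866]
corr cm [-0.02 -0.   -0.  ] (np.int64(538), [(array([0.4845, 0.2141]), np.float64(0.0058), np.float64(0.0003))])
```

View pics/w19.png

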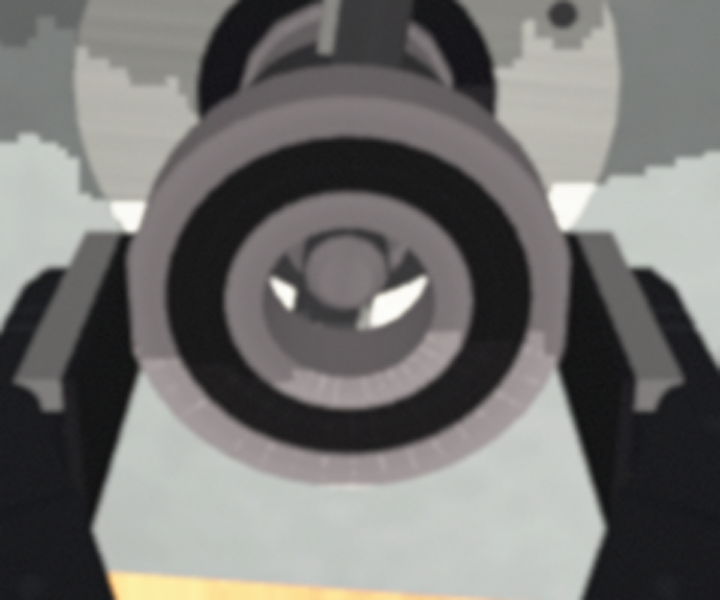

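Call:
{"fn": "step_arm", "kwargs": {
  "rows": [
    [[-0.03,-0.03,0.4],0],
    [[-0.03,-0.03,1.0],0],
    [[-0.03,-0.03,1.6],0],
    [[-0.03,-0.03,2.1],0],
    [[-0.03,-0.03,2.1],0],
    [[-0.03,-0.03,2.1],0]
  ]
}}

```text
t: 29.4
ee_pos: [0.4857, 0.211, 0.0771]
eef_rot: [1.0, 0.0, -0.0, 0.0]
ft_force: [0.0, 0.4, -1.7]
opening: 0.0606
```

Call:
{"fn": "step_arm", "kwargs": {
  "rows": [
    [[0,0,0.15],0],
    [[0,0,0.25],0],
    [[0,0,0.25],0],
    [[0,0,0.25],0]
  ]
}}

```text
t: 29.8
ee_pos: [0.4858, 0.2111, 0.0749]
eef_rot: [1.0, 0.0, 0.0, -0.0]
ft_force: [-0.1, 0.2, -0.6]
opening: 0.0604
```

Run:
```python
from h import *
s,p,d=snap('wrist','w20.png',(200,180,440,380),3);print(s['t'],s['ee_pos'].round(4),s['opening'],s['ft_force'].round(2),heldfit(d,s,.030))
```

```text
29.8 [0.4858 0.2111 0.0749] 0.060391388917328204 [-0.13  0.21 -0.62] (np.float64(0.01176835241364077), [(array([-0.0009, -0.0018]), np.float64(0.0308), np.float64(0.0007)), (array([-0.0014,  0.0006]), np.float64(0.0134), np.float64(0.0016))], 'tilt', array([0.002, 0.002]))
```

View pics/w20.png

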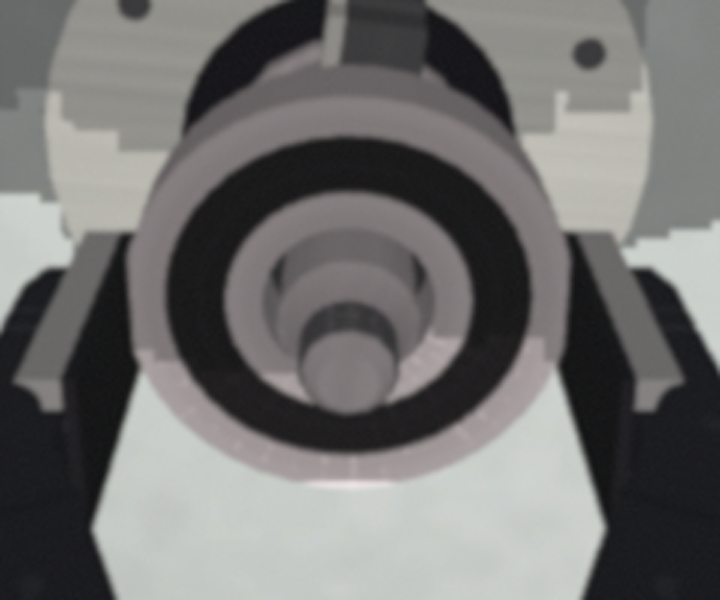

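Call:
{"fn": "step_arm", "kwargs": {
  "rows": [
    [[0,0,0.02],0],
    [[0,0,0.02],0],
    [[0,0,0.02],0],
    [[0,0,0.02],0],
    [[0,0,0.02],0],
    [[0,0,0.02],0]
  ],
  "fingers": 1
}}

```text
t: 30.45
ee_pos: [0.4859, 0.211, 0.0747]
eef_rot: [1.0, 0.0, 0.0, -0.0]
ft_force: [-1.3, 1.1, 0.1]
opening: 0.0851
```

Call:
{"fn": "step_arm", "kwargs": {
  "rows": [
    [[0,0,-4],0],
    [[0,0,-9],0],
    [[0,0,-12.5],0],
    [[0,0,-12.5],0],
    [[0,0,-12.5],0],
    [[0,0,-12.5],0]
  ]
}}

```text
t: 31.05
ee_pos: [0.4847, 0.2108, 0.1985]
eef_rot: [1.0, 0.0, -0.001, 0.0]
ft_force: [-0.4, -0.4, -0.8]
opening: 0.0852
```

Run:
```python
from h import *
s,p,d=snap('wrist','w21.png');print(s['t'],s['ee_pos'].round(4),s['ft_force'].round(2),s['opening'])
W=cloud(d,wristT(s))
m=(W[...,2]>.06)&(W[...,2]<.068)&(np.hypot(W[...,0]-.4844,W[...,1]-.213)<.03)&(np.hypot(W[...,0]-.4844,W[...,1]-.213)>.014);q=W[m];print(m.sum(),np.median(q,0),q.min(0),q.max(0))
A=np.c_[q[:,:2]-[.4844,.213],np.ones(len(q))];print('plane',np.linalg.lstsq(A,q[:,2],rcond=None)[0].round(4))
print(nose(s,d))
print(rel(s,[.5362,-.085,.2]))
```

```text
31.05 [0.4847 0.2108 0.1985] [-0.35 -0.43 -0.79] 0.08523446157481328
3815 [0.48454877 0.21475369 0.06276307] [0.45475902 0.18313064 0.06017941] [0.51429255 0.24288347 0.06517364]
plane [-0.0004  0.0005  0.0628]
(np.int64(229), [(array([0.1296, 0.0585]), np.float64(0.3917), np.float64(0.0)), (array([0.4842, 0.2135]), np.float64(0.0058), np.float64(0.0004))])
[ 5.13 29.59 -0.15]
```

View pics/w21.png

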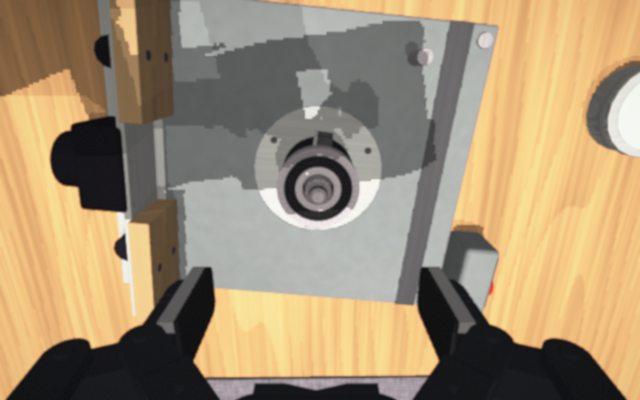

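Call:
{"fn": "step_arm", "kwargs": {
  "rows": [
    [[5.1,29.6,0],0],
    [[5.1,29.6,0],0],
    [[5.1,29.6,0],0],
    [[5.1,29.6,0],0],
    [[5.1,29.6,0],0],
    [[5.1,29.6,0],0],
    [[5.1,29.6,0],0],
    [[5.1,29.6,0],0],
    [[5.1,29.6,0],0],
    [[5.1,29.6,0],0]
  ]
}}

```text
t: 32.1
ee_pos: [0.5362, -0.0832, 0.199]
eef_rot: [1.0, 0.001, -0.001, -0.0]
ft_force: [0.6, -0.3, 0.1]
opening: 0.0858
```

Run:
```python
from h import *
s,p,d=snap('wrist','w22.png');print(s['t'],s['ee_pos'].round(4),s['joint_vel'].round(3))
T=wristT(s);W=cloud(d,T)
m,z,cs=topfit(W,(.5385,-.083),.0115,.045,.02);c=circ(cs,.014,T);print(z,c)
print(rel(s,[c[0][0][0]+.0013,c[0][0][1],.0275]))
```

```text
32.1 [ 0.5362 -0.0832  0.199 ] [ 0.006 -0.007 -0.007 -0.002 -0.002  0.   ]
0.0140550657355204 [(array([ 0.5354, -0.0851]), np.float64(0.0248), np.float64(0.0003)), (array([ 0.5354, -0.085 ]), np.float64(0.0122), np.float64(0.0003))]
[ 0.08  0.21 17.15]
```

Call:
{"fn": "step_arm", "kwargs": {
  "rows": [
    [[0,0.15,4],0],
    [[0,0.15,9],0],
    [[0,0.15,13],0],
    [[0,0.15,15],0],
    [[0,0.15,16.6],0],
    [[0,0.15,17.2],0],
    [[0,0.15,17.2],0],
    [[0,0.15,17.2],0],
    [[0,0.15,17.2],0]
  ]
}}

```text
t: 33.05
ee_pos: [0.5378, -0.0864, 0.0288]
eef_rot: [1.0, 0.001, 0.001, 0.0]
ft_force: [-0.2, 0.0, 0.4]
opening: 0.0855
```

Call:
{"fn": "step_arm", "kwargs": {
  "rows": [
    [[0,0,0],0],
    [[0,0,0],0],
    [[0,0,0],0],
    [[0,0,0],0],
    [[0,0,0],0],
    [[0,0,0],0],
    [[0,0,0],0],
    [[0,0,0],0]
  ],
  "fingers": 0,
  "squeeze": 40
}}

```text
t: 33.85
ee_pos: [0.5373, -0.0866, 0.0288]
eef_rot: [1.0, 0.001, 0.0, 0.0]
ft_force: [-0.9, 0.9, 6.8]
opening: 0.0487
```

Call:
{"fn": "step_arm", "kwargs": {
  "rows": [
    [[0,0,-3],0],
    [[0,0,-8],0],
    [[0,0,-12],0],
    [[0,0,-12],0],
    [[0,0,-12],0],
    [[0,0,-12],0],
    [[0,0,-12],0]
  ]
}}

```text
t: 34.55
ee_pos: [0.5359, -0.086, 0.146]
eef_rot: [1.0, 0.0, -0.002, -0.001]
ft_force: [-0.6, -0.0, -1.7]
opening: 0.0485
```

Run:
```python
from h import *
s,p,d=snap('wrist','w23.png');print(s['t'],s['ee_pos'].round(4),s['opening'],s['ft_force'].round(1),R.from_quat(s['eef_rot']).as_euler('xyz',degrees=True).round(2))
hf=heldfit(d,s,.0245);print(hf)
b=hf[1][1][0];Rm=R.from_quat(s['eef_rot']).as_matrix();B=s['ee_pos']+Rm@np.r_[b,hf[0]];print('bore',B.round(4)); print('corr cm',(100*Rm.T@(np.array([.4845,.2129,B[2]])-B)).round(2))
```

```text
34.55 [ 0.5359 -0.086   0.146 ] 0.04852421737341942 [-0.6 -0.  -1.7] [-1.7992e+02  2.1000e-01  4.0000e-02]
(np.float64(0.014811641464801295), [(array([-0.001 , -0.0015]), np.float64(0.0249), np.float64(0.0006)), (array([-0.0014, -0.0017]), np.float64(0.0119), np.float64(0.0003))], 'tilt', array([ 0.   , -0.001]))
bore [ 0.5344 -0.0843  0.1312]
corr cm [ -4.97 -29.72   0.06]
```

View pics/w23.png

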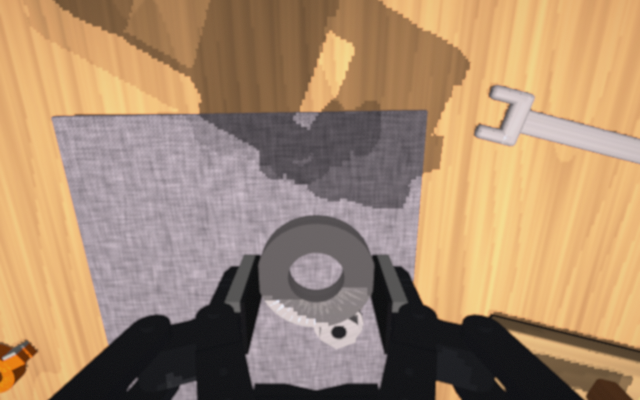

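Call:
{"fn": "step_arm", "kwargs": {
  "rows": [
    [[-5.03,-29.7,0],0],
    [[-5.03,-29.7,0],0],
    [[-5.03,-29.7,0],0],
    [[-5.03,-29.7,0],0],
    [[-5.03,-29.7,0],0],
    [[-5.03,-29.7,0],0],
    [[-5.03,-29.7,0],0],
    [[-5.03,-29.7,0],0],
    [[-5.03,-29.7,0],0],
    [[-5.03,-29.7,0],0],
    [[-5.03,-29.7,0.5],0],
    [[-5.03,-29.7,1],0]
  ]
}}

```text
t: 35.8
ee_pos: [0.487, 0.2094, 0.1374]
eef_rot: [1.0, -0.001, 0.0, 0.0]
ft_force: [-0.1, 0.5, -1.3]
opening: 0.0483
```

Call:
{"fn": "step_arm", "kwargs": {
  "rows": [
    [[0,0,0.5],0],
    [[0,0,1.5],0],
    [[0,0,2],0],
    [[0,0,2],0],
    [[0,0,2],0]
  ]
}}

```text
t: 36.3
ee_pos: [0.4864, 0.2106, 0.1174]
eef_rot: [1.0, 0.0, -0.0, 0.0]
ft_force: [-0.1, -0.2, -0.4]
opening: 0.0487
```

Run:
```python
from h import *
s,p,d=snap('wrist','w24.png',(200,180,440,380),3);print(s['t'],s['ee_pos'].round(4),s['opening'],s['ft_force'].round(2))
hf=heldfit(d,s,.0245);print(hf);b=hf[1][1][0]
Rm=R.from_quat(s['eef_rot']).as_matrix();B=s['ee_pos']+Rm@np.r_[b,hf[0]];print('bore',B.round(4)); print('corr cm',(100*Rm.T@(np.array([.4845,.2130,B[2]])-B)).round(2),nose(s,d))
```

```text
36.3 [0.4864 0.2106 0.1174] 0.048669251374183625 [-0.05 -0.18 -0.36]
(np.float64(0.014801350073856967), [(array([-0.001 , -0.0015]), np.float64(0.0248), np.float64(0.0006)), (array([-0.0014, -0.0017]), np.float64(0.0119), np.float64(0.0002))], 'tilt', array([-0.   , -0.002]))
bore [0.485  0.2123 0.1026]
corr cm [-0.05 -0.07  0.  ] (np.int64(127), [(array([0.4845, 0.2106]), np.float64(0.0034), np.float64(0.001))])
```

View pics/w24.png

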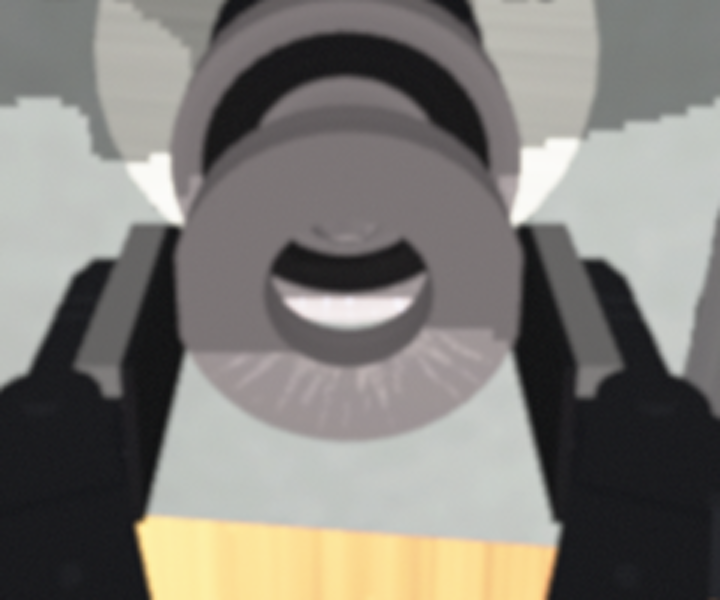

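Bottom now about 93 mm, nose just entering view through the bore. Correct 0.5/0.7 mm and lower 15 mm to look again.

Call:
{"fn": "step_arm", "kwargs": {
  "rows": [
    [[-0.05,-0.07,0.4],0],
    [[-0.05,-0.07,0.9],0],
    [[-0.05,-0.07,1.4],0],
    [[-0.05,-0.07,1.6],0],
    [[-0.05,-0.07,1.6],0],
    [[-0.05,-0.07,1.6],0]
  ]
}}

```text
t: 36.95
ee_pos: [0.486, 0.2112, 0.1016]
eef_rot: [1.0, 0.0, -0.0, 0.0]
ft_force: [-0.9, 0.5, -1.9]
opening: 0.0484
```

Run:
```python
from h import *
s,p,d=snap('wrist','w25.png',(200,180,440,380),3);print(s['t'],s['ee_pos'].round(4),s['opening'],s['ft_force'].round(2))
hf=heldfit(d,s,.0245);print(hf);b=hf[1][1][0]
Rm=R.from_quat(s['eef_rot']).as_matrix();B=s['ee_pos']+Rm@np.r_[b,hf[0]];print('bore',B.round(4)); print('corr cm',(100*Rm.T@(np.array([.4845,.2130,B[2]])-B)).round(2),nose(s,d))
```

```text
36.95 [0.486  0.2112 0.1016] 0.0484014113725135 [-0.85  0.52 -1.87]
(np.float64(0.014801914190916018), [(array([-0.0011, -0.0014]), np.float64(0.0248), np.float64(0.0006)), (array([-0.0014, -0.0016]), np.float64(0.012), np.float64(0.0002))], 'tilt', array([ 0.001, -0.001]))
bore [0.4846 0.2128 0.0868]
corr cm [-0.01 -0.02  0.  ] (np.int64(519), [(array([0.1309, 0.0583]), np.float64(0.3927), np.float64(0.0)), (array([0.4844, 0.2142]), np.float64(0.0058), np.float64(0.0003))])
```

View pics/w25.png

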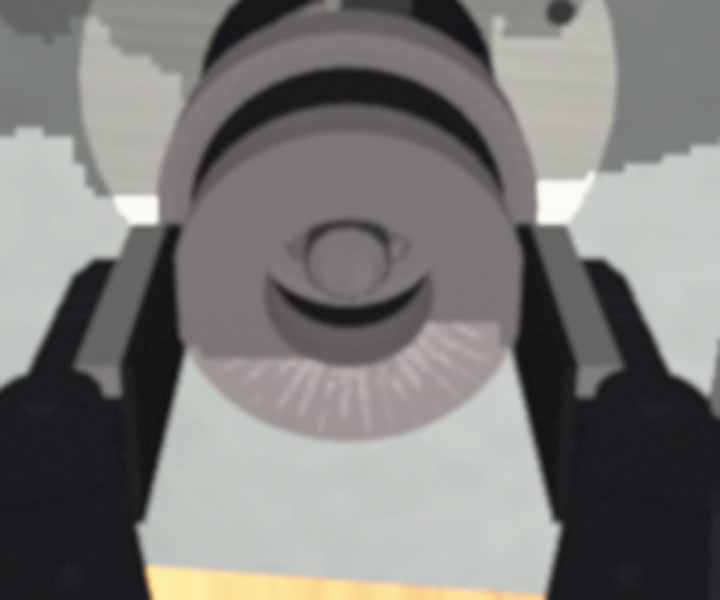

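Call:
{"fn": "step_arm", "kwargs": {
  "rows": [
    [[0,-0.03,0.4],0],
    [[0,-0.03,0.9],0],
    [[0,-0.03,1.2],0],
    [[0,-0.03,1.35],0],
    [[0,-0.03,1.38],0],
    [[0,-0.03,1.38],0],
    [[0,-0.03,1.38],0]
  ]
}}

```text
t: 37.7
ee_pos: [0.4861, 0.2116, 0.0879]
eef_rot: [1.0, 0.0, 0.0, -0.0]
ft_force: [0.1, 0.0, -1.0]
opening: 0.0486
```

Run:
```python
from h import *
s,p,d=snap('wrist','w26.png',(200,180,440,380),3);print(s['t'],s['ee_pos'].round(4),s['opening'],s['ft_force'].round(2),heldfit(d,s,.0245))
```

```text
37.7 [0.4861 0.2116 0.0879] 0.04862948862753549 [ 0.07  0.02 -0.97] (np.float64(0.014799524297275976), [(array([-0.0011, -0.0015]), np.float64(0.0248), np.float64(0.0006)), (array([-0.0014, -0.0016]), np.float64(0.012), np.float64(0.0002))], 'tilt', array([ 0.   , -0.001]))
```

View pics/w26.png

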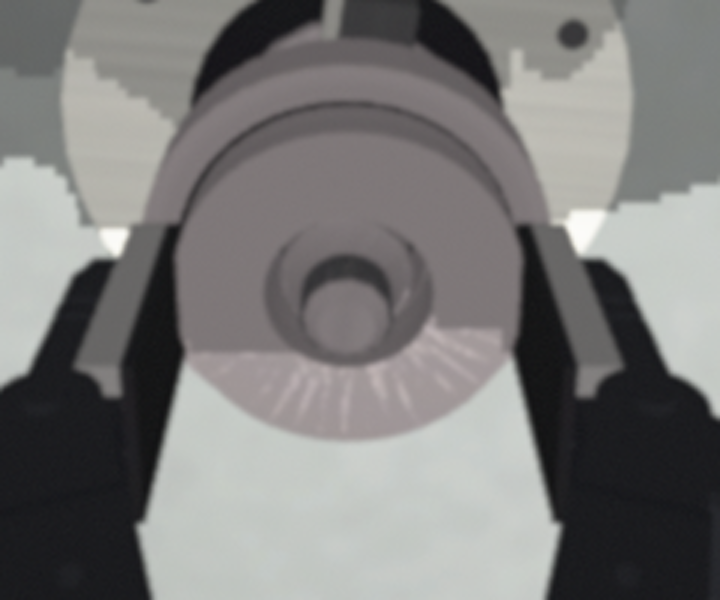

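Call:
{"fn": "step_arm", "kwargs": {
  "rows": [
    [[0,0,0.04],0],
    [[0,0,0.04],0],
    [[0,0,0.04],0]
  ]
}}

```text
t: 38.05
ee_pos: [0.4861, 0.2116, 0.0878]
eef_rot: [1.0, 0.0, 0.0, -0.0]
ft_force: [-0.7, -1.2, 3.5]
opening: 0.0484
```

Call:
{"fn": "step_arm", "kwargs": {
  "rows": [
    [[0,0,0],0],
    [[0,0,0],0],
    [[0,0,0],0],
    [[0,0,0],0],
    [[0,0,0],0],
    [[0,0,0],0]
  ],
  "fingers": 1
}}

```text
t: 38.65
ee_pos: [0.486, 0.2116, 0.0874]
eef_rot: [1.0, 0.001, -0.0, 0.0]
ft_force: [0.3, -0.2, 0.1]
opening: 0.0852
```

Call:
{"fn": "step_arm", "kwargs": {
  "rows": [
    [[0,0,-3],0],
    [[0,0,-8],0],
    [[0,0,-11.5],0],
    [[0,0,-11.5],0],
    [[0,0,-11.5],0],
    [[0,0,-11.5],0]
  ]
}}

```text
t: 39.25
ee_pos: [0.4849, 0.2113, 0.2013]
eef_rot: [1.0, 0.0, -0.001, 0.0]
ft_force: [-0.4, -1.0, -0.7]
opening: 0.0852
```

Run:
```python
from h import *
s,p,d=snap('wrist','w27.png');print(s['t'],s['ee_pos'].round(4),s['ft_force'].round(2),s['opening'])
W=cloud(d,wristT(s));T=wristT(s)
r=np.hypot(W[...,0]-.4845,W[...,1]-.213)
for lo,hi,ra,rb in ((.069,.078,.014,.03),(.059,.067,.027,.032)):
    m=(W[...,2]>lo)&(W[...,2]<hi)&(r<rb)&(r>ra);q=W[m]
    A=np.c_[q[:,:2]-[.4845,.213],np.ones(len(q))];print(m.sum(),q.min(0).round(4),q.max(0).round(4),'plane',np.linalg.lstsq(A,q[:,2],rcond=None)[0].round(4))
m,z,cs=topfit(W,(.4845,.213),.0705,.03,.0765);print(z,circ(cs,.073,T),nose(s,d))
snap('side','s27.png',(150,180,350,350),4);snap('scene','c27.png',(190,140,510,310),2.5)
```

```text
39.25 [0.4849 0.2113 0.2013] [-0.37 -0.95 -0.75] 0.08523787105051524
2510 [0.46   0.1881 0.069 ] [0.5095 0.2379 0.0754] plane [-0.0011 -0.0028  0.073 ]
1132 [0.4532 0.1821 0.0591] [0.515  0.244  0.0652] plane [-0.0005 -0.0053  0.0629]
0.07305493445394157 [(array([0.4846, 0.213 ]), np.float64(0.0248), np.float64(0.0003)), (array([0.4846, 0.2132]), np.float64(0.012), np.float64(0.0003))] (np.int64(213), [(array([0.4843, 0.2135]), np.float64(0.0057), np.float64(0.0004))])
```

View pics/w27.png

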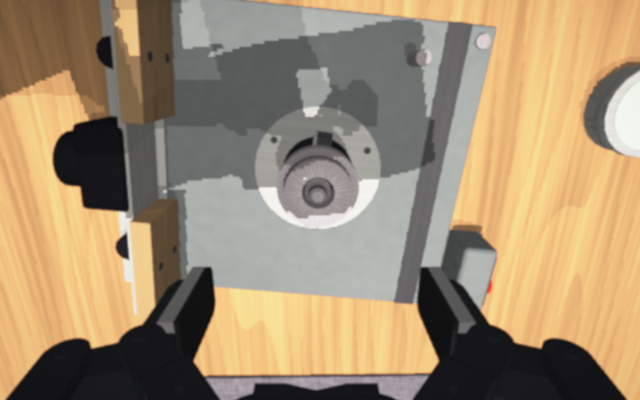

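View pics/s27.png

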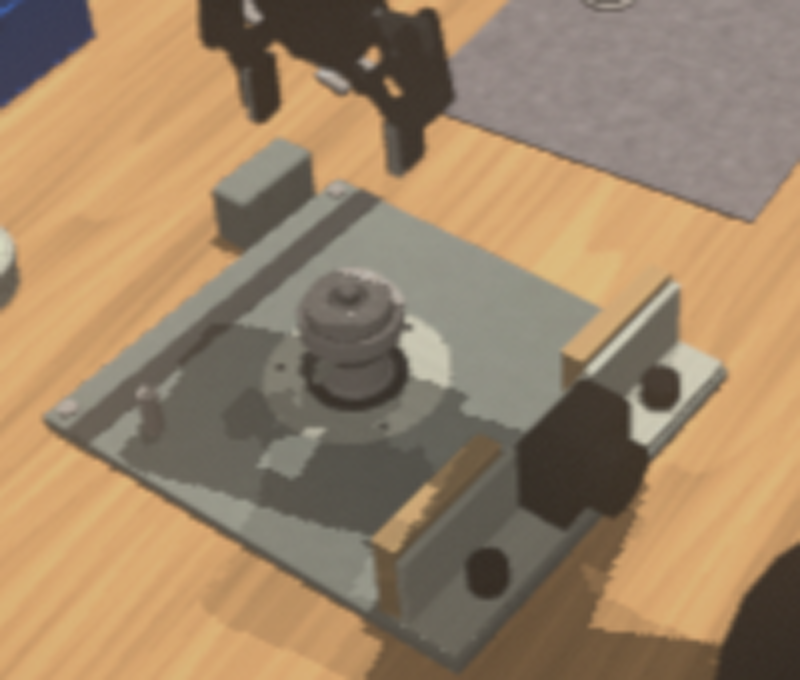

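View pics/c27.png

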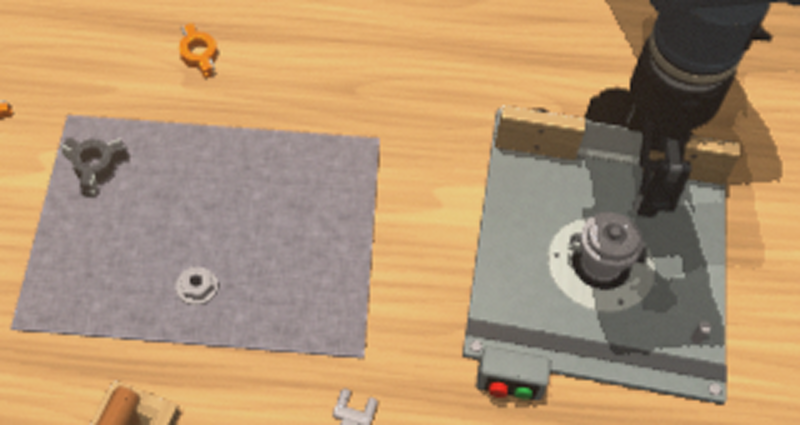

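Run:
```python
from bench import *
print(finish_job(), read_state()['t'])
```

```text
the job is handed in; nothing more can be done
the job is handed in; nothing more can be done
```

The spindle is set up as you asked. From the flange up it carries the tall collar, two-wing cutter, ball-bearing rub collar and thin collar, each the same way up as it lay. I handed the job in at about 39 s, with the gripper open and well above the stack.

**Last checks:**
- **Height and flatness:** the wrist camera's depth put the top of the stack at 73.0 mm. That matches the sum 15+22+14+12+10 mm, so nothing is sitting proud. The thin collar and bearing faces are level to within 0.3°.
- **Centring:** the thin collar sits about 0.5 mm or less from the spindle axis.
- **Left alone:** in the last scene picture, the three-wing cutter and the nut are still where they lay. I went near neither the orange cutters nor anything else.
- **Forces:** the highest wrist force I read was under 10 N. I only read it at the end of each move.

**Disagreements:** the scene camera and wrist camera differed by 2–3 mm on positions. The wrist camera's stated offset also shifted by about 1 mm early in the run. I therefore lined up each part with wrist-camera measurements of its bore and the spindle. No check failed.

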